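# Select the marked lamp setting and switch the microscope lamp on

### The arm

A 6-joint arm with a two-finger parallel gripper is mounted at the origin on the work surface. World frame = base frame: x ahead of the robot, y to its left, z up, the work surface at z = 0. Lengths are in m, angles in rad, forces in N, time in s.
With the tool pointing down it reaches from about 0.225 to 0.725 m from the base axis. Payload 3.1 kg.
Tool frame: the origin (TCP) lies on the centre line of the jaws, within the pads' length; the fingertips stand 17 mm ahead of it and the grasp point (between the pads) lies 2 mm behind it; z points along the fingers, x is the direction in which the jaws open and shut, and the axes are right-handed (so a half turn about z gives the same grasp; the last joint's range is limited). The gripper opens to 85 mm and grips with 20 to 120 N. Pads are 22 mm wide; open, the fingers measure 114 mm over their backs; the gripper's body (76 mm by 85 mm) begins 54 mm behind the grasp point. The pads swing forward as they close: fully open they stand 13 mm farther back than shut.
Start: joints at [-1.367, 0.048, 0.099, 1.622, 0, 1.443], TCP at [0.171, -0.496, 0.248] pointing down, gripper open.
Joint ranges: [-2.91, 2.91], [-0.99, 1.94], [-1.21, 1.42], [-2.12, 2.29], [-1.49, 1.47], [-3.14, 3.14]. Speed limits (rad/s): [2.79, 2.79, 3.14, 3.14, 3.14, 3.14].

### API

Orientations are given as a unit quaternion [w, x, y, z].
In Python, from workcell import telemetry, eyes, order, spotter gives the robot as it stands.
- The arm moves only by the tool jog_arm, never from a script. Its argument "rows" is a list of rows, each an object of numbers: "tx", "ty", "tz": the shift along the world's x, y, z in cm; "rx", "ry", "rz": the turn, a rotation vector about the world's x, y, z in rad; "hand": the gripper's target within -1 to 1 (shut at 1, half-way at 0, fully open at -1). A call has 1 to 20 rows; each row shifts and turns the commanded pose from where the row before left it; what a row does not reach is not made up. A row lasts 1/10 s, in which the tool goes at most 50 mm and 8.59 degrees, less where a joint would pass 70% of its speed; a pose out of reach is approached as far as the arm can. A call with a gripper value outside its range is refused whole. The fingers move at their own pace and stop on an object; "force" is the grip in N (left out, the last holds). Time passes only in rows, so rows that do not move let the fingers close. It gives the time, the measured TCP pose, the force and the opening at its end, in the units of the state.
- telemetry.sense(): the state, without advancing time (a new reading comes with each control period).
- eyes.get_image(name): name is "scene" or "top" or "wrist"; returns (picture, depth): 400x640x3 uint8, red, green, blue; 400x640 float32, m along the optical axis (not along the pixel's ray), 0 where there is no reading.
- eyes.camera_model(name): a dict with "camera_matrix" (3x3 intrinsics, pixels), "k1" (the pictures are not rectified: a ray, as slopes to the right and down, at radius r is drawn at 1 + k1 r^2 times it, then the intrinsics apply), "view" (4x4, takes a point from world to camera coordinates); the wrist camera has in their place "hand_eye" (4x4, takes a point from camera to tool coordinates, whose origin is the TCP and whose axes are the tool frame's). Camera axes: x right, y down, z forward; pixel columns grow to the right and rows downward; lengths in m; the calibration is good to about 2 mm. A picture is of the moment at which its call begins: read the wrist's pose just before it. camera_model takes no time and is no camera call.
- order.sign_off(): hands the job in, once; it reports no verdict.
Trained networks look in the newest picture that a camera, given by its name, has taken for a name from the list of things; names that differ only in an ending like _2 or _b are one class to them, and where a whole thing is asked for, a point or a joint stands for the part that bears it (a point fixed in the world has none). Each returns a list of dicts, best first, with "score" (0 to 1); they miss things now and then, are a little off and sometimes report something else, mostly with a low value. They report only what shows in the picture. A call takes as long as a camera call.
- spotter.spot_in(query, camera): "at" ([column, row] in pixels, amid what is visible of it).
The state is a dict: "time": time; "joint_pos": joint angles; "qvel": joint speeds; "joint_efforts": joint torques, N m; "eef_pos": TCP position; "tool_rot": TCP orientation; "ft_force": force on the tool from outside, world axes, zero at the start; "torque": the same for the moment, N m; "gripper_width": finger opening in m.
Only numpy, scipy, OpenCV 4.12 (cv2) and the standard library are available. Lean on these libraries where they do the work, as an engineer would, in place of code of your own. Each camera call takes 0.05 s, during which the arm holds its last target.

### The job

With a fingertip, push the black pointer of the clicking selector on the microscope's lamp unit round clockwise, click by click, until it rests at the green mark; then press the blue button fully down and let it go. Turn the selector gently without pinching it, do not press the button while it is on any other setting, and leave everything standing around and on the unit where it is.

Things in the scene. Friction and masses are not known exactly. Their poses are not given: they have to be found in the camera images.
- unit: cream lamp control unit fixed to the table, 180 x 300 mm and 60 mm tall (top at z = 60 mm), at some yaw. Origin: centre of its underside; x points away from the robot (at yaw 0), y to the left, z up. The selector's axis is vertical and stands at x = 0, y = +60 mm on it; the blue button at x = -35, y = -100 mm
- dial: black rotary selector on the unit's top. Origin: on its vertical axis, level with the unit's top; z up; x is where the pointer points. A disc 68 mm across, its top 14 mm above the unit's top, carries an upright pointer bar 12 mm thick, from 20 mm behind the axis to 48 mm ahead of it, its top 40 mm above the unit's top, with a white line. More than 20 N of push or squeeze is too rough
- pointer_aim (a point): point 62 mm from the axis straight ahead of the pointer, over the mark it points at. The selector clicks into 8 positions, 0 to 7 clockwise from above, 30 degrees apart, with white ticks: pointer at +105 degrees (0) to -105 (7) in the unit's frame (from unit x towards unit y), end stops just beyond
- pointer_push (a point): middle of the pointer bar's thickness, 38 mm ahead of the axis, 27 mm above the unit's top: a good place to push the bar sideways; it takes about 1 to 3 N. Just past halfway between two positions the selector snaps forward by itself into the next one, and stays there when let go. It starts in position 0, 1 or 2
- mark_green: green disc, 12 mm across and 3 mm thick, fixed on the unit's top 62 mm from the selector's axis, exactly at position 4, 5 or 6 (a yellow and a red disc of the same size mark the other two of these). Origin: centre of its underside
- button (a joint): travel of the blue push button in m: 0 released, 0.006 fully down; springs back when let go. Fully down takes 4 N; count it as pressed beyond 0.0045
- button_top (a point): centre of the top of the blue button's cap (26 mm across), in a round black housing on the unit's top; it is pressed straight down
- dropper: amber dropper bottle with a black cap, 24 mm across, 55 mm tall, standing on top of the control unit; bystander, leave alone. Origin: centre of its underside
- slide_box: blue plastic slide box, 92 x 102 x 35 mm, on the table left of the unit; bystander, leave alone. Origin: centre of its underside
- petri: clear to milky-white petri dish, 92 mm across, 15 mm tall, on the table right of the unit; bystander, leave alone. Origin: centre of its underside
- beaker: open glass beaker, 64 mm across, 75 mm tall, on the table right of the unit; bystander, leave alone. Origin: centre of its underside
- cover_box: white cover-glass box with a green stripe, 50 x 60 x 22 mm, on the table in front of the unit; bystander, leave alone. Origin: centre of its underside
- rack: orange rack of capped sample tubes, 50 x 160 mm, 62 mm tall, on the table behind the unit; bystander, leave alone. Origin: centre of its underside

How it is judged:
On the way, in this order (a step that is already met when the one before it is completed fails the run):
1. the selector rests at the green mark (horizontal distance between pointer_aim and mark_green below 0.009 m and angular speed of dial below 0.3 rad/s), for 0.3 s.
2. with the selector at the green mark, the blue button is pressed fully down (horizontal distance between pointer_aim and mark_green below 0.009 m and value of joint button above 0.0045 m), for 0.05 s.
At the end, for the whole second after the job is handed in: The pointer rests at the green mark (the aim point within 9 mm of the mark's centre), the button has been pressed and has come up again, and every bystander stands within 20 mm of where it was (horizontal distance between pointer_aim and mark_green below 0.009 m and value of joint button below 0.0015 m and angular speed of dial below 0.1 rad/s and distance of each of dropper, slide_box, petri, beaker, cover_box, rack from where it was at the start of the episode below 0.02 m); the robot touches nothing.
It fails at once if the button is pressed while the selector is not at the green mark (horizontal distance between pointer_aim and mark_green above 0.012 m and value of joint button above 0.003 m).
It fails at once if the selector is pinched or forced (over 20 N) (contact force between the fingers and dial above 20 N).
It fails at once if a bystander is lifted, tipped or pushed away (distance of any of dropper, slide_box, petri, beaker, cover_box, rack from where it was at the start of the episode above 0.02 m or angle between any of dropper, slide_box, petri, beaker, cover_box, rack's own z axis and vertical above 0.35 rad).
It also fails if it takes over 59 s, if anything falls off the work surface, if the arm or the gripper's body presses on something with over 40 N, if the wrist force passes 120 N, or if a joint passes its speed limit or range.

## Working session

There is one attempt and no reset: what is moved stays moved. The work goes in short steps, Python scripts to look and compute and a tool call to move; the robot and the scene stay as the last step left them, time stands still between calls to the robot, and variables do not carry over. Pictures are saved under pics/ and viewed, and the job is handed in when it is done.

Besides the shell and the picture viewer there is one more tool, called as a command line: name --argument value ..., lists and objects as JSON in quotes. jog_arm: Moves the arm, as the interface text tells. Its arguments: {"type":"object","properties":{"rows":{"type":"array","items":{"type":"object","properties":{"tx":{"type":"number"},"ty":{"type":"number"},"tz":{"type":"number"},"rx":{"type":"number"},"ry":{"type":"number"},"rz":{"type":"number"},"hand":{"type":"number"}}}},"force":{"type":"number"}},"required":["rows"]}

```bash
mkdir -p pics; ls
cat > h.py <<'E'
import numpy as np,cv2
from workcell import telemetry, eyes, order, spotter
def save(name,fn):
    im,d=eyes.get_image(name); cv2.imwrite('pics/'+fn,im[:,:,::-1]); return im,d
def ray(cm,px):
    K=np.array(cm["camera_matrix"]);k=cm["k1"]
    return cv2.undistortPoints(np.array([[px]],float),K,np.array([k,0,0,0,0.]))[0,0]
def camT(cm,s=None):
    if "view" in cm: return np.linalg.inv(np.array(cm["view"]))
    from scipy.spatial.transform import Rotation as R
    q=s["tool_rot"];T=np.eye(4);T[:3,:3]=R.from_quat([q[1],q[2],q[3],q[0]]).as_matrix();T[:3,3]=s["eef_pos"]
    return T@np.array(cm["hand_eye"])
def at_z(cm,px,z,s=None):
    T=camT(cm,s);a=ray(cm,px);d=T[:3,:3]@np.array([a[0],a[1],1]);o=T[:3,3]
    return o+d*(z-o[2])/d[2]
def at_d(cm,px,d,s=None):
    a=ray(cm,px);dd=d[int(round(px[1])),int(round(px[0]))]
    return (camT(cm,s)@np.array([a[0]*dd,a[1]*dd,dd,1]))[:3]
def proj(cm,p,s=None):
    T=np.linalg.inv(camT(cm,s));c=T[:3,:3]@np.array(p)+T[:3,3];x=c[:2]/c[2];x=x*(1+cm["k1"]*(x@x))
    K=np.array(cm["camera_matrix"]);return K[:2,:2]@x+K[:2,2]
E
python3 - <<'E'
from h import *
s=telemetry.sense();print(s["eef_pos"],s["tool_rot"],s["gripper_width"])
im,d=save("top","top1.png")
cm=eyes.camera_model("top")
np.savez('top1.npz',im=im,d=d)
for n in ["dial","pointer_aim","pointer_push","mark_green","button_top","dropper","unit","slide_box","petri","beaker","cover_box","rack"]:
    r=spotter.spot_in(n,"top")[:2]
    for q in r: print(n,q["score"],np.round(q["at"],1),np.round(at_d(cm,q["at"],d),3))
save("scene","scene1.png")
E
```

```text
pics
[ 0.17088015 -0.49579184  0.24710111] [-8.11841195e-04  8.14160976e-01 -5.80637984e-01 -8.81794859e-04] 0.08546338015338656
pointer_aim 0.85 [270.1 206.5] [0.57  0.103 0.103]
pointer_push 0.72 [272.3 209.1] [0.564 0.099 0.105]
mark_green 0.71 [269.8 205.3] [0.572 0.104 0.102]
unit 0.59 [299.6 218.9] [0.553 0.043 0.06 ]
slide_box 0.8 [196.9 206.7] [0.579 0.273 0.038]
petri 0.78 [397.5 261.7] [ 0.469 -0.175  0.019]
beaker 0.77 [412.5 207.7] [ 0.594 -0.212  0.01 ]
beaker 0.45 [345.1 195.4] [ 0.599 -0.053  0.094]
cover_box 0.97 [281.6 281. ] [0.421 0.079 0.024]
cover_box 0.48 [271.7 207.7] [0.567 0.1   0.103]
rack 0.71 [337.2 158.6] [ 0.695 -0.037  0.046]
```

Run:
```python
import cv2
a=cv2.imread('pics/top1.png');cv2.imwrite('pics/top1c.png',cv2.resize(a[130:300,170:450],None,fx=2.8,fy=2.8,interpolation=cv2.INTER_CUBIC))
```

```text
(no output)
```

View pics/top1c.png

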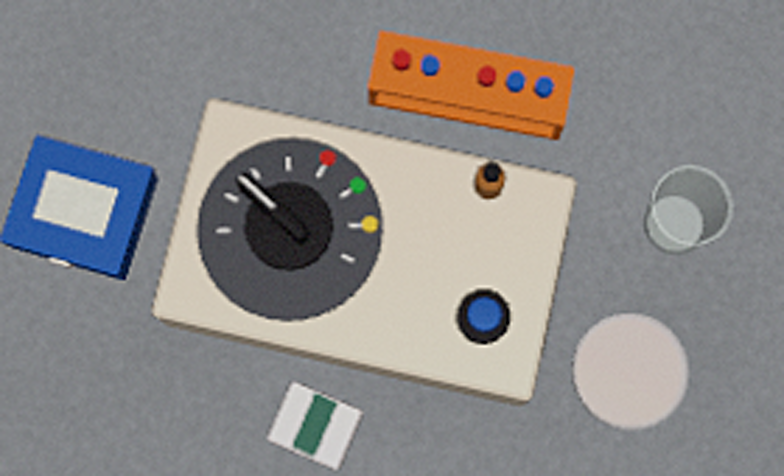

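View pics/scene1.png

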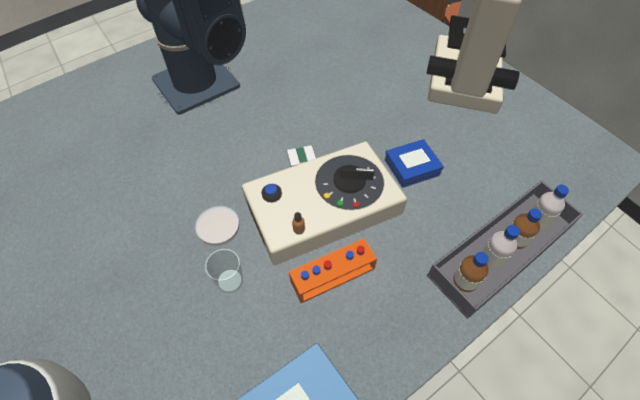

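The top view shows the pointer at upper-left, around crop (240,180). The marks run red at (328,158), green at (357,185), then yellow at (370,224). The button is at (484,314) and the dropper at (490,180). Next I'll fit the unit's pose.

Run:
```python
from h import *
f=np.load('top1.npz');im,d=f['im'],f['d'];cm=eyes.camera_model("top")
T=camT(cm);print("cam",T[:3,3])
# cream mask
hsv=cv2.cvtColor(im,cv2.COLOR_RGB2HSV)
m=((im[:,:,0].astype(int)-im[:,:,2]>12)&(im[:,:,0]>165)).astype(np.uint8)
m[:, :200]=0
m=cv2.morphologyEx(m,cv2.MORPH_OPEN,np.ones((3,3)))
n,l,st,c=cv2.connectedComponentsWithStats(m);i=1+np.argmax(st[1:,4]);print(st[i])
v,u=np.nonzero(l==i)
h=cv2.convexHull(np.c_[u,v].astype(np.float32))[:,0]
P=np.array([at_z(cm,p,0.06)[:2] for p in h])
r=cv2.minAreaRect((P*1000).astype(np.float32));print(r)
print(np.round(cv2.boxPoints(r)))
def blob(c,z):
    v,u=np.nonzero(c);return np.array([u.mean(),v.mean()]),at_z(cm,[u.mean(),v.mean()],z),len(u)
H,S,V=[hsv[:,:,k] for k in range(3)]
roi=np.zeros(H.shape,bool);roi[180:225,270:310]=1
print("green",blob(roi&(H>45)&(H<80)&(S>100),.063))
print("red",blob(roi&((H<8)|(H>172))&(S>100),.063))
print("yel",blob(roi&(H>15)&(H<32)&(S>130)&(V>120),.063))
roi[:]=0;roi[225:260,325:360]=1
q=blob(roi&(H>95)&(H<125)&(S>120)&(V>90),.075);print("btn",q)
p=q[0];print(d[int(p[1])-2:int(p[1])+3,int(p[0])-2:int(p[0])+3],at_d(cm,p,d))
roi[:]=0;roi[180:210,335:355]=1
print("drop",blob(roi&(H>5)&(H<20)&(S>120),.09),)
roi[:]=0;roi[185:220,250:285]=1
print("ptrwhite",np.c_[np.nonzero(roi&(V>190)&(S<40))][:, ::-1].tolist())
```

```text
cam [0.35456065 0.00564914 1.12668073]
[ 225  166  150  107 7187]
((556.0078125, 41.787620544433594), (296.4075622558594, 177.59933471679688), 78.5909423828125)
[[ 440.  -86.]
 [ 614. -121.]
 [ 672.  169.]
 [ 498.  205.]]
green (array([296.62068966, 196.24137931]), array([0.60210209, 0.05068228, 0.063     ]), 29)
red (array([286.03448276, 186.79310345]), array([0.62270891, 0.07442134, 0.063     ]), 29)
yel (array([301.77777778, 209.66666667]), array([0.57263812, 0.03863841, 0.063     ]), 27)
btn (array([342.58474576, 241.65254237]), array([ 0.50341149, -0.04959012,  0.075     ]), 118)
[[1.0506872 1.0531596 1.052407  1.0540975 1.0476878]
 [1.051969  1.049793  1.0519388 1.0498099 1.0525055]
 [1.0516078 1.048804  1.0521376 1.0539789 1.0509983]
 [1.0485489 1.0511599 1.0495039 1.050911  1.049396 ]
 [1.05108   1.046638  1.0514997 1.0488435 1.0478673]] [ 0.50228459 -0.04917192  0.08296196]
drop (array([344.25      , 195.40277778]), array([ 0.59998734, -0.05116496,  0.09      ]), 72)
ptrwhite [[250, 185], [251, 185], [252, 185], [253, 185], [250, 186], [251, 186], [252, 186], [272, 186], [250, 187], [272, 187], [272, 188], [272, 189], [284, 190], [260, 191], [261, 191], [284, 191], [261, 192], [283, 192], [284, 192], [256, 193], [257, 194], [258, 195], [259, 196], [260, 196], [260, 197], [261, 197], [261, 198], [262, 198], [251, 199], [262, 199], [263, 199], [252, 200], [253, 200], [263, 200], [264, 200], [264, 201], [265, 201], [265, 202], [266, 202], [266, 203], [267, 203], [250, 212], [251, 212]]
```

Run:
```python
from h import *
cm=eyes.camera_model("top")
a=at_z(cm,[256,193],.1);b=at_z(cm,[266.5,203],.1);c=np.array([.5678,.1006])
print(a,b,np.degrees(np.arctan2(*(a-b)[[1,0]])),[np.degrees(np.arctan2(*(x[:2]-c)[::-1])) for x in (a,b)],np.linalg.norm(a[:2]-c))
for p in [(240,216-4),(252.5,200),(261,191.5),(273,187.5),(284,191),(294,213)]:
  x=at_z(cm,p,.06)[:2]-c; print(p,np.degrees(np.arctan2(x[1],x[0]))+11.4,np.linalg.norm(x))
yaw=np.radians(-11.2)
for k in range(8):
  t=np.radians(105-30*k)+yaw
  print(k,np.round(np.degrees(t),1),"push",np.round(c+.038*np.array([np.cos(t),np.sin(t)]),4))
```

```text
[0.59852238 0.13472612 0.1       ] [0.57754247 0.11165635 0.1       ] 47.716276746200364 [np.float64(48.00456381609068), np.float64(48.61460489064994)] 0.04591793250073592
(240, 212) 103.68168533913946 0.0719951839826532
(252.5, 200) 73.47714236862686 0.05210478852483963
(261, 191.5) 44.300920836933344 0.05221521120891529
(273, 187.5) 14.057719229680208 0.05348530158877262
(284, 191) -13.991612894003593 0.051033061800196594
(294, 213) -81.49214562908594 0.04533546911988442
0 93.8 push [0.5653 0.1385]
1 63.8 push [0.5846 0.1347]
2 33.8 push [0.5994 0.1217]
3 3.8 push [0.6057 0.1031]
4 -26.2 push [0.6019 0.0838]
5 -56.2 push [0.5889 0.069 ]
6 -86.2 push [0.5703 0.0627]
7 -116.2 push [0.551  0.0665]
```

jog_arm --rows '[{"tx": 1.6,"ty": 2.7,"tz": 0.5,"rz": 0.1,"hand": 1},{"tx": 1.6,"ty": 2.7,"tz": 0.5,"rz": 0.1,"hand": 1},{"tx": 1.6,"ty": 2.7,"tz": 0.5,"rz": 0.1,"hand": 1},{"tx": 1.6,"ty": 2.7,"tz": 0.5,"rz": 0.1,"hand": 1}]' --force 20

```text
invalid input
```

Run:
```python
from h import *
s=telemetry.sense();print(s)
```

```text
{'time': 0.7, 'joint_pos': array([-1.36677921e+00,  4.79730658e-02,  9.92328444e-02,  1.62201997e+00,
       -3.47426344e-08,  1.44300932e+00]), 'qvel': array([ 1.34494586e-03, -7.02544295e-04, -7.69704672e-04,  1.66950337e-03,
       -7.67941740e-05,  1.48885023e-03]), 'joint_efforts': array([-1.09716471e-03, -3.38499033e+01,  3.20056093e+01,  4.96131124e-04,
       -3.21898588e-04, -2.23075723e-06]), 'eef_pos': array([ 0.17101204, -0.49636228,  0.24834207]), 'tool_rot': array([ 1.22930481e-05,  8.14171135e-01, -5.80624976e-01,  1.32422131e-05]), 'ft_force': array([-0.25856973, -0.37891048,  0.48095426]), 'torque': array([-0.00536617,  0.00703904, -0.00301661]), 'gripper_width': 0.08550393450026723}
```

jog_arm --rows '[{"tx": 1.6,"ty": 2.7,"tz": 0.5,"rx": 0,"ry": 0,"rz": 0.1,"hand": 1},{"tx": 1.6,"ty": 2.7,"tz": 0.5,"rx": 0,"ry": 0,"rz": 0.1,"hand": 1},{"tx": 1.6,"ty": 2.7,"tz": 0.5,"rx": 0,"ry": 0,"rz": 0.1,"hand": 1},{"tx": 1.6,"ty": 2.7,"tz": 0.5,"rx": 0,"ry": 0,"rz": 0.1,"hand": 1}]'

```text
time: 1.1
eef_pos: [0.2354, -0.3874, 0.2685]
tool_rot: [-0.0, 0.914, -0.406, 0.0]
ft_force: [0.0, 0.9, -0.1]
gripper_width: 0.0279
```

Run:
```python
from h import *
s=telemetry.sense();print(s["time"],s["joint_pos"],s["eef_pos"],s["tool_rot"],s["gripper_width"])
```

```text
1.1 [-1.17295853e+00 -1.31907295e-01 -3.44969371e-02  1.66805293e+00
  1.50796353e-04  1.23324887e+00] [ 0.23540178 -0.38735694  0.26852714] [-2.20069599e-06  9.14022125e-01 -4.05664324e-01  1.07656851e-04] 0.02786088864913015
```

jog_arm --rows '[{"tx": 1.8,"ty": 3.0,"tz": 0,"rx": 0,"ry": 0,"rz": 0.14,"hand": 1},{"tx": 1.8,"ty": 3.0,"tz": 0,"rx": 0,"ry": 0,"rz": 0.14,"hand": 1},{"tx": 1.8,"ty": 3.0,"tz": 0,"rx": 0,"ry": 0,"rz": 0.14,"hand": 1},{"tx": 1.8,"ty": 3.0,"tz": 0,"rx": 0,"ry": 0,"rz": 0.14,"hand": 1},{"tx": 1.8,"ty": 3.0,"tz": 0,"rx": 0,"ry": 0,"rz": 0.14,"hand": 1},{"tx": 1.8,"ty": 3.0,"tz": 0,"rx": 0,"ry": 0,"rz": 0.14,"hand": 1},{"tx": 1.8,"ty": 3.0,"tz": 0,"rx": 0,"ry": 0,"rz": 0.14,"hand": 1},{"tx": 1.8,"ty": 3.0,"tz": 0,"rx": 0,"ry": 0,"rz": 0.14,"hand": 1},{"tx": 1.8,"ty": 3.0,"tz": 0,"rx": 0,"ry": 0,"rz": 0.14,"hand": 1},{"tx": 1.8,"ty": 3.0,"tz": 0,"rx": 0,"ry": 0,"rz": 0.14,"hand": 1},{"tx": 1.8,"ty": 3.0,"tz": 0,"rx": 0,"ry": 0,"rz": 0.14,"hand": 1},{"tx": 1.8,"ty": 3.0,"tz": 0,"rx": 0,"ry": 0,"rz": 0.14,"hand": 1},{"tx": 1.8,"ty": 3.0,"tz": 0,"rx": 0,"ry": 0,"rz": 0,"hand": 1},{"tx": 1.8,"ty": 3.0,"tz": 0,"rx": 0,"ry": 0,"rz": 0,"hand": 1},{"tx": 0,"ty": 0,"tz": 0,"rx": 0,"ry": 0,"rz": 0,"hand": 1},{"tx": 0,"ty": 0,"tz": 0,"rx": 0,"ry": 0,"rz": 0,"hand": 1}]'

```text
time: 2.7
eef_pos: [0.4869, 0.0321, 0.2681]
tool_rot: [0.0, 0.913, 0.409, -0.0]
ft_force: [-0.1, 0.1, -0.4]
gripper_width: 0.0
```

Run:
```python
from h import *
cm=eyes.camera_model("wrist");print(cm)
s=telemetry.sense();print(s["time"],s["joint_pos"],s["eef_pos"],s["tool_rot"],s["gripper_width"],s["ft_force"])
im,d=save("wrist","w1.png");np.savez('w1.npz',im=im,d=d)
print(camT(cm,s))
```

```text
{'camera_matrix': array([[338.0978059 ,   0.        , 321.30169898],
       [  0.        , 338.0978059 , 199.94535179],
       [  0.        ,   0.        ,   1.        ]]), 'k1': -0.014639089901256305, 'hand_eye': array([[ 9.99999508e-01,  9.91998905e-04, -2.46638332e-05,
        -7.20073079e-04],
       [-9.40718577e-04,  9.55629422e-01,  2.94570064e-01,
        -7.37668199e-02],
       [ 3.15782666e-04, -2.94569896e-01,  9.55629885e-01,
        -1.26114651e-01],
       [ 0.00000000e+00,  0.00000000e+00,  0.00000000e+00,
         1.00000000e+00]])}
2.7 [-7.13329048e-02 -4.13401259e-02  4.91358794e-02  1.66210124e+00
 -5.25720312e-04  6.56605376e-01] [0.48693478 0.03211984 0.26810467] [ 3.55267275e-05  9.12505155e-01  4.09064912e-01 -4.89492930e-04] 2.2659240919364564e-05 [-0.12386059  0.09931266 -0.42325143]
[[ 0.66462842  0.71433756  0.21906828  0.43149424]
 [ 0.74717302 -0.634933   -0.1964499   0.08072036]
 [-0.00123786  0.2942481  -0.95572827  0.39424469]
 [ 0.          0.          0.          1.        ]]
```

View pics/w1.png

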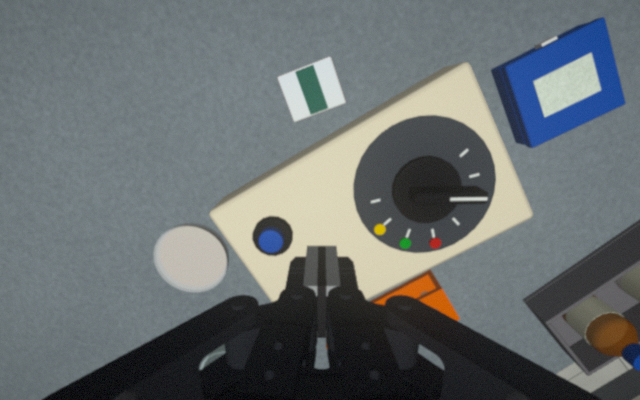

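Run:
```python
from h import *
cm=eyes.camera_model("wrist");s=telemetry.sense()
c=np.array([.5678,.1006])
for n,p,z in [("a",(487,199),.1),("b",(450,199),.1),("p7",(377,200),.06),("p6",(388,222),.06),("p5",(407,234),.06),("p4",(433,235),.06),("p3",(456,221),.06),("p1",(475,176),.06),("p0",(464,153),.06),("green",(405,243),.063),("red",(436,243),.063),("yel",(380,230),.063),("btn",(271,242),.082)]:
  x=at_z(cm,p,z,s)[:2]; y=x-c;print(n,x.round(4),np.degrees(np.arctan2(y[1],y[0]))+11.3,np.linalg.norm(y))
import cv2
a=cv2.imread('pics/w1.png');cv2.imwrite('pics/w1c.png',cv2.resize(a[100:270,340:540],None,fx=3.5,fy=3.5,interpolation=cv2.INTER_CUBIC))
```

```text
a [0.5988 0.1331] 57.574453283919425 0.04490785340537327
b [0.5763 0.1077] 51.40365088020708 0.01105623303706573
p7 [0.5464 0.0543] -103.48676705079099 0.05101786639094914
p6 [0.5731 0.0477] -72.99343859718165 0.05321106708023241
p5 [0.5974 0.0543] -46.119891435183106 0.054943960507129304
p4 [0.6169 0.0744] -16.791165399663686 0.05564039449648595
p3 [0.6202 0.1021] 12.914872095669226 0.05237486447935748
p1 [0.5929 0.1447] 71.68654938627606 0.050742971632908175
p0 [0.566  0.1498] 103.39408310469467 0.04920832069701046
green [0.6027 0.0466] -45.78896347346763 0.06431545268447665
red [0.6249 0.0714] -15.816848599798234 0.06412191958073218
yel [0.5733 0.036 ] -73.85485361111193 0.06479750579146988
btn [ 0.5023 -0.0514] -102.0045030265152 0.16554412930302342
```

View pics/w1c.png

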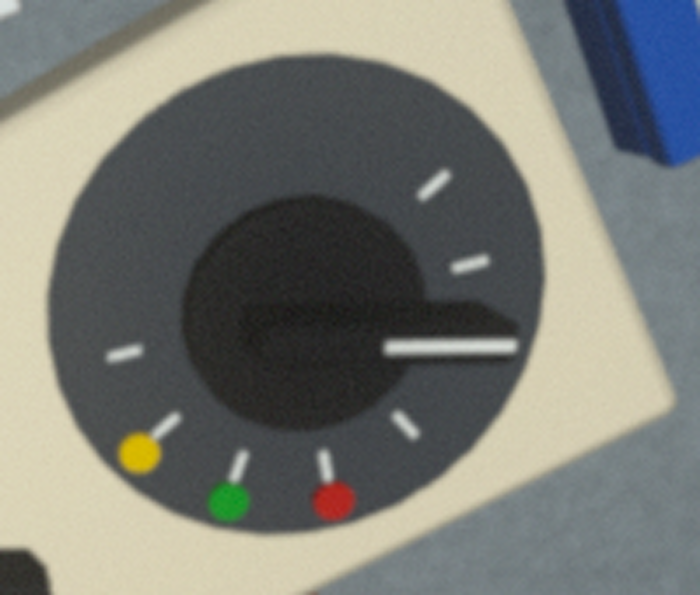

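Run:
```python
from h import *
cm=eyes.camera_model("wrist");s=telemetry.sense()
f=np.load('w1.npz');im,d=f['im'],f['d']
c=np.array([.5678,.1006])
pts=[]
for v in range(150,250):
  for u in range(370,500):
    if d[v,u]>0:
      p=at_d(cm,(u,v),d,s); pts.append([u,v,*p])
pts=np.array(pts)
t=pts[(pts[:,4]>.092)&(pts[:,4]<.115)]
print(len(t),np.median(t[:,4]))
q=t[:,2:4]
m=q.mean(0);U,S,V=np.linalg.svd(q-m);print(m,V[0],np.degrees(np.arctan2(V[0,1],V[0,0])),S/np.sqrt(len(q)))
l=(q-c)@V[0];w=(q-c)@V[1];print(np.percentile(l,[1,50,99]),np.percentile(w,[2,50,98]))
M=np.zeros((170,200,3),np.uint8)
```

```text
1037 0.10014672519533413
[0.57431705 0.10928087] [0.65232148 0.75794241] 49.28313919619431 [0.01935847 0.00352544]
[-0.02135025  0.01082021  0.04379941] [-0.00552497 -0.00101247  0.00572263]
```

jog_arm --rows '[{"tx": 1.68,"ty": 2.32,"tz": 0,"rx": 0,"ry": 0,"rz": 0,"hand": 1},{"tx": 1.68,"ty": 2.32,"tz": 0,"rx": 0,"ry": 0,"rz": 0,"hand": 1},{"tx": 1.68,"ty": 2.32,"tz": 0,"rx": 0,"ry": 0,"rz": 0,"hand": 1},{"tx": 1.68,"ty": 2.32,"tz": 0,"rx": 0,"ry": 0,"rz": 0,"hand": 1},{"tx": 1.68,"ty": 2.32,"tz": 0,"rx": 0,"ry": 0,"rz": 0,"hand": 1},{"tx": 0,"ty": 0,"tz": -3,"rx": 0,"ry": 0,"rz": 0,"hand": 1},{"tx": 0,"ty": 0,"tz": -4,"rx": 0,"ry": 0,"rz": 0,"hand": 1},{"tx": 0,"ty": 0,"tz": -4,"rx": 0,"ry": 0,"rz": 0,"hand": 1},{"tx": 0,"ty": 0,"tz": -3,"rx": 0,"ry": 0,"rz": 0,"hand": 1},{"tx": 0,"ty": 0,"tz": -1,"rx": 0,"ry": 0,"rz": 0,"hand": 1},{"tx": 0,"ty": 0,"tz": 0,"rx": 0,"ry": 0,"rz": 0,"hand": 1},{"tx": 0,"ty": 0,"tz": 0,"rx": 0,"ry": 0,"rz": 0,"hand": 1}]'

```text
time: 3.95
eef_pos: [0.5721, 0.1471, 0.1203]
tool_rot: [0.0, 0.913, 0.408, 0.001]
ft_force: [-0.8, -0.0, 1.1]
gripper_width: 0.0002
```

```bash
cat >> h.py <<'E'
def bar():
    s=telemetry.sense();im,d=eyes.get_image("top");cm=eyes.camera_model("top")
    c=np.array([.5678,.1006])
    return s,im,d,cm
E
python3 - <<'E'
from h import *
s=telemetry.sense();print(s["time"],s["eef_pos"],s["ft_force"])
cm=eyes.camera_model("wrist")
im,d=save("wrist","w2.png")
# fingertip depth points
for v in range(235,300,8):
  print(v,[ (at_d(cm,(u,v),d,s)*1000).round().astype(int).tolist() for u in (306,314,328,336)])
b=cv2.imread('pics/w2.png')
im,d=save("top","t2.png");a=im[:,:,::-1]
cv2.imwrite('pics/t2c.png',cv2.resize(a[150:260,220:360],None,fx=5,fy=5,interpolation=cv2.INTER_CUBIC))
E
```

```text
3.95 [0.57206641 0.1470969  0.12034919] [-0.75730681 -0.00726365  1.12388278]
235 [[569, 136, 61], [572, 140, 62], [578, 146, 62], [581, 150, 62]]
243 [[573, 133, 61], [577, 136, 61], [582, 143, 63], [585, 146, 61]]
251 [[574, 133, 70], [562, 151, 114], [566, 156, 115], [569, 158, 113]]
259 [[560, 148, 121], [563, 151, 121], [566, 155, 121], [568, 158, 123]]
267 [[560, 149, 128], [563, 151, 127], [566, 155, 129], [568, 158, 128]]
275 [[561, 149, 133], [562, 151, 134], [566, 155, 134], [568, 157, 134]]
283 [[561, 149, 140], [562, 151, 141], [566, 155, 140], [567, 157, 141]]
291 [[560, 150, 147], [562, 152, 147], [568, 153, 141], [567, 158, 147]]
299 [[560, 150, 151], [562, 152, 152], [565, 155, 150], [566, 158, 152]]
```

View pics/w2.png

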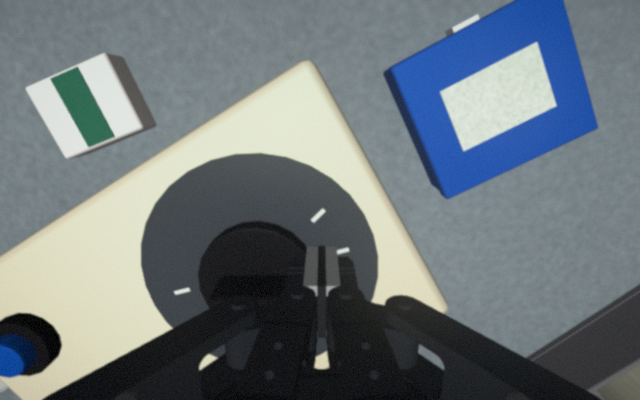

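View pics/t2c.png

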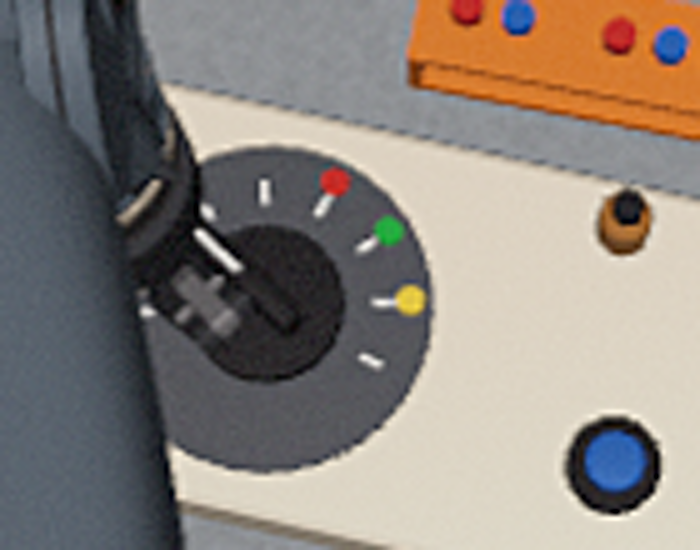

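jog_arm --rows '[{"tx": 0,"ty": 0,"tz": -0.8,"rx": 0,"ry": 0,"rz": 0,"hand": 1},{"tx": 0,"ty": 0,"tz": -0.8,"rx": 0,"ry": 0,"rz": 0,"hand": 1},{"tx": 0,"ty": 0,"tz": -0.3,"rx": 0,"ry": 0,"rz": 0,"hand": 1},{"tx": 0,"ty": 0,"tz": 0,"rx": 0,"ry": 0,"rz": 0,"hand": 1},{"tx": 0,"ty": 0,"tz": 0,"rx": 0,"ry": 0,"rz": 0,"hand": 1}]'

```text
time: 4.55
eef_pos: [0.5707, 0.1477, 0.0989]
tool_rot: [-0.0, 0.913, 0.408, -0.0]
ft_force: [0.5, 0.5, 0.2]
gripper_width: 0.0001
```

Run:
```python
import numpy as np
c=np.array([56.78,10.06])
def P(t,off=1.7):
  t=np.radians(t);u=np.array([np.cos(t),np.sin(t)]);n=np.array([-u[1],u[0]]);return c+3.8*u+off*n
prev=None
for t in np.arange(70,-71,-5):
  p=P(t);print(t,p.round(2),None if prev is None else (p-prev).round(2));prev=p
```

```text
70 [56.48 14.21] None
65 [56.85 14.22] [0.36 0.01]
60 [57.21 14.2 ] [ 0.36 -0.02]
55 [57.57 14.15] [ 0.36 -0.05]
50 [57.92 14.06] [ 0.35 -0.08]
45 [58.26 13.95] [ 0.34 -0.11]
40 [58.6 13.8] [ 0.33 -0.14]
35 [58.92 13.63] [ 0.32 -0.17]
30 [59.22 13.43] [ 0.3 -0.2]
25 [59.51 13.21] [ 0.28 -0.23]
20 [59.77 12.96] [ 0.26 -0.25]
15 [60.01 12.69] [ 0.24 -0.27]
10 [60.23 12.39] [ 0.22 -0.29]
5 [60.42 12.08] [ 0.19 -0.31]
0 [60.58 11.76] [ 0.16 -0.32]
-5 [60.71 11.42] [ 0.13 -0.34]
-10 [60.82 11.07] [ 0.1  -0.35]
-15 [60.89 10.72] [ 0.07 -0.36]
-20 [60.93 10.36] [ 0.04 -0.36]
-25 [60.94  9.99] [ 0.01 -0.36]
-30 [60.92  9.63] [-0.02 -0.36]
-35 [60.87  9.27] [-0.05 -0.36]
-40 [60.78  8.92] [-0.08 -0.35]
-45 [60.67  8.58] [-0.11 -0.34]
-50 [60.52  8.24] [-0.14 -0.33]
-55 [60.35  7.92] [-0.17 -0.32]
-60 [60.15  7.62] [-0.2 -0.3]
-65 [59.93  7.33] [-0.23 -0.28]
-70 [59.68  7.07] [-0.25 -0.26]
```

jog_arm --rows '[{"tx": 0.29,"ty": -0.24,"tz": 0,"rx": 0,"ry": 0,"rz": 0,"hand": 1},{"tx": 0.28,"ty": -0.24,"tz": 0,"rx": 0,"ry": 0,"rz": 0,"hand": 1},{"tx": 0.28,"ty": -0.23,"tz": 0,"rx": 0,"ry": 0,"rz": 0,"hand": 1},{"tx": 0.17,"ty": -0.05,"tz": 0,"rx": 0,"ry": 0,"rz": -0.02,"hand": 1},{"tx": 0.17,"ty": -0.06,"tz": 0,"rx": 0,"ry": 0,"rz": -0.03,"hand": 1},{"tx": 0.17,"ty": -0.07,"tz": 0,"rx": 0,"ry": 0,"rz": -0.04,"hand": 1},{"tx": 0.17,"ty": -0.07,"tz": 0,"rx": 0,"ry": 0,"rz": -0.04,"hand": 1},{"tx": 0,"ty": 0,"tz": 0,"rx": 0,"ry": 0,"rz": 0,"hand": 1},{"tx": 0,"ty": 0,"tz": 0,"rx": 0,"ry": 0,"rz": 0,"hand": 1}]'

```text
time: 5.45
eef_pos: [0.5864, 0.138, 0.0993]
tool_rot: [0.0, 0.937, 0.348, 0.0]
ft_force: [-0.0, -0.4, 0.1]
gripper_width: 0.0001
```

```bash
cat > lk.py <<'E'
import sys
from h import *
s=telemetry.sense();print(s["time"],s["eef_pos"],s["ft_force"])
im,d=save("top",sys.argv[1]+".png");a=im[:,:,::-1]
cv2.imwrite('pics/'+sys.argv[1]+'c.png',cv2.resize(a[150:260,220:360],None,fx=5,fy=5,interpolation=cv2.INTER_CUBIC))
E
python3 lk.py t3
```

```text
5.45 [0.58636909 0.13800066 0.09929763] [-0.01631361 -0.39960424  0.05453532]
```

View pics/t3c.png

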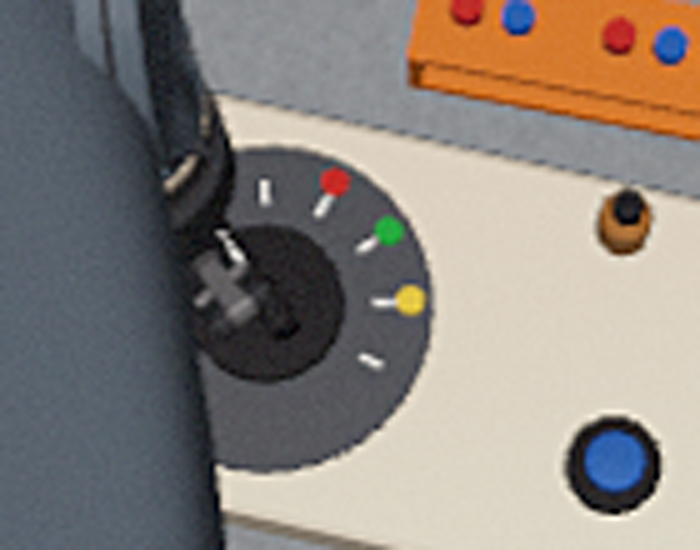

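jog_arm --rows '[{"tx": 0.16,"ty": -0.08,"tz": 0,"rx": 0,"ry": 0,"rz": -0.044,"hand": 1},{"tx": 0.16,"ty": -0.09,"tz": 0,"rx": 0,"ry": 0,"rz": -0.044,"hand": 1},{"tx": 0.15,"ty": -0.1,"tz": 0,"rx": 0,"ry": 0,"rz": -0.044,"hand": 1},{"tx": 0.15,"ty": -0.1,"tz": 0,"rx": 0,"ry": 0,"rz": -0.044,"hand": 1},{"tx": 0.14,"ty": -0.11,"tz": 0,"rx": 0,"ry": 0,"rz": -0.044,"hand": 1},{"tx": 0.14,"ty": -0.12,"tz": 0,"rx": 0,"ry": 0,"rz": -0.044,"hand": 1},{"tx": 0.13,"ty": -0.12,"tz": 0,"rx": 0,"ry": 0,"rz": -0.044,"hand": 1},{"tx": 0.13,"ty": -0.13,"tz": 0,"rx": 0,"ry": 0,"rz": -0.044,"hand": 1},{"tx": 0.12,"ty": -0.13,"tz": 0,"rx": 0,"ry": 0,"rz": -0.044,"hand": 1},{"tx": 0.12,"ty": -0.14,"tz": 0,"rx": 0,"ry": 0,"rz": -0.044,"hand": 1},{"tx": 0,"ty": 0,"tz": 0,"rx": 0,"ry": 0,"rz": 0,"hand": 1},{"tx": 0,"ty": 0,"tz": 0,"rx": 0,"ry": 0,"rz": 0,"hand": 1}]'

```text
time: 6.7
eef_pos: [0.6003, 0.1269, 0.0993]
tool_rot: [0.0, 0.991, 0.136, 0.0]
ft_force: [0.4, 0.6, 0.1]
gripper_width: 0.0001
```

```bash
python3 lk.py t4
```

```text
6.7 [0.60026775 0.12685183 0.09933234] [0.39618212 0.60739893 0.14254345]
```

View pics/t4c.png

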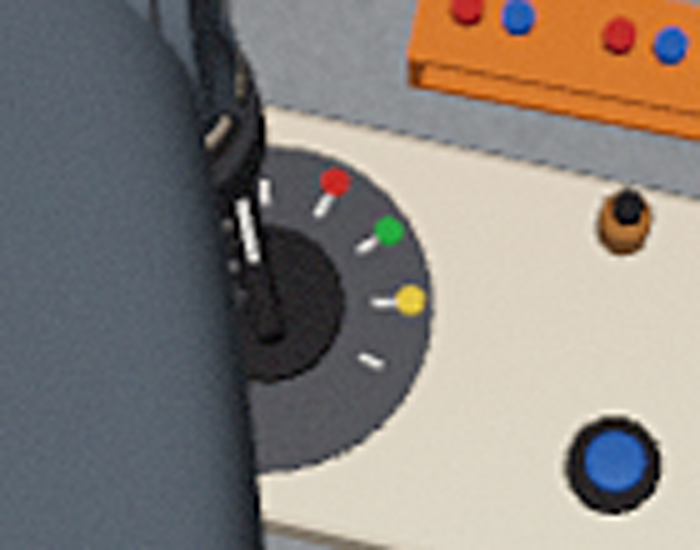

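```bash
cat > ang.py <<'E'
import sys
from h import *
cm=eyes.camera_model("top");im=cv2.imread('pics/'+sys.argv[1]+'.png')
p=[float(x) for x in sys.argv[2:6]]
a=at_z(cm,[220+p[0]/5,150+p[1]/5],.1);b=at_z(cm,[220+p[2]/5,150+p[3]/5],.1);c=np.array([.5678,.1006])
print([np.degrees(np.arctan2(*(x[:2])[::-1])).round(1) for x in (a[:2]-b[:2],a[:2]-c,b[:2]-c)],a,b)
E
python3 ang.py t4 241 200 255 262; python3 ang.py t3 228 236 240 262;python3 ang.py t2 198 230 241 270
```

```text
[np.float64(14.8), np.float64(13.0), np.float64(8.5)] [0.60558558 0.10931049 0.1       ] [0.57904478 0.10228425 0.1       ]
[np.float64(26.6), np.float64(31.4), np.float64(35.7)] [0.58993434 0.11409462 0.1       ] [0.57889889 0.10856909 0.1       ]
[np.float64(48.4), np.float64(47.0), np.float64(43.9)] [0.59222725 0.12683022 0.1       ] [0.57548782 0.10800253 0.1       ]
```

jog_arm --rows '[{"tx": 0.11,"ty": -0.14,"tz": 0,"rx": 0,"ry": 0,"rz": -0.044,"hand": 1},{"tx": 0.11,"ty": -0.15,"tz": 0,"rx": 0,"ry": 0,"rz": -0.044,"hand": 1},{"tx": 0.1,"ty": -0.15,"tz": 0,"rx": 0,"ry": 0,"rz": -0.044,"hand": 1},{"tx": 0,"ty": 0,"tz": 0,"rx": 0,"ry": 0,"rz": 0,"hand": 1},{"tx": 0,"ty": 0,"tz": 0,"rx": 0,"ry": 0,"rz": 0,"hand": 1}]'

```text
time: 7.25
eef_pos: [0.6035, 0.1225, 0.0993]
tool_rot: [-0.0, 0.998, 0.07, -0.0]
ft_force: [-0.2, -0.9, -0.1]
gripper_width: 0.0003
```

```bash
python3 lk.py t5
```

```text
7.25 [0.60346057 0.12248137 0.09930006] [-0.15052856 -0.92544244 -0.13861119]
```

View pics/t5c.png

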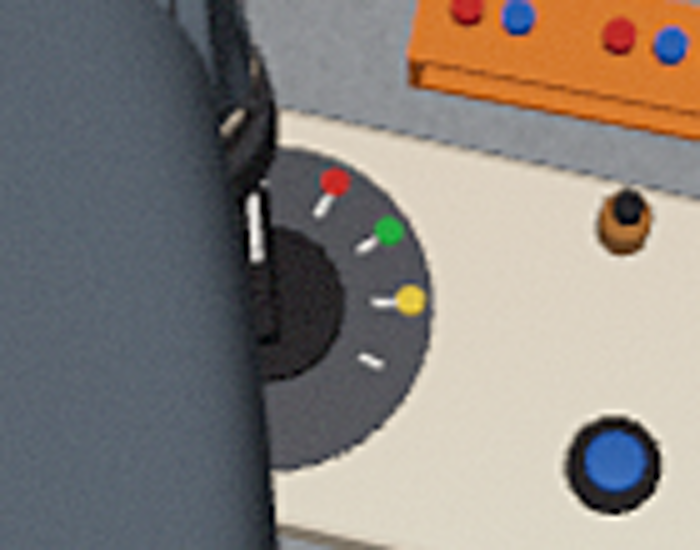

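jog_arm --rows '[{"tx": 0.09,"ty": -0.15,"tz": 0,"rx": 0,"ry": 0,"rz": -0.044,"hand": 1},{"tx": 0.09,"ty": -0.16,"tz": 0,"rx": 0,"ry": 0,"rz": -0.044,"hand": 1},{"tx": 0.08,"ty": -0.16,"tz": 0,"rx": 0,"ry": 0,"rz": -0.044,"hand": 1},{"tx": 0,"ty": 0,"tz": 0,"rx": 0,"ry": 0,"rz": 0,"hand": 1},{"tx": 0,"ty": 0,"tz": 0,"rx": 0,"ry": 0,"rz": 0,"hand": 1}]'

```text
time: 7.8
eef_pos: [0.6061, 0.1178, 0.0993]
tool_rot: [-0.0, 1.0, 0.004, 0.0]
ft_force: [0.6, 0.4, 0.1]
gripper_width: 0.0001
```

```bash
python3 ang.py t5 252 195 258 262; python3 lk.py t6
```

```text
[np.float64(7.4), np.float64(5.9), np.float64(2.2)] [0.60785445 0.10476855 0.1       ] [0.57907395 0.10102763 0.1       ]
7.8 [0.60606838 0.11778156 0.09931783] [0.62023309 0.41059968 0.07988813]
```

View pics/t6c.png

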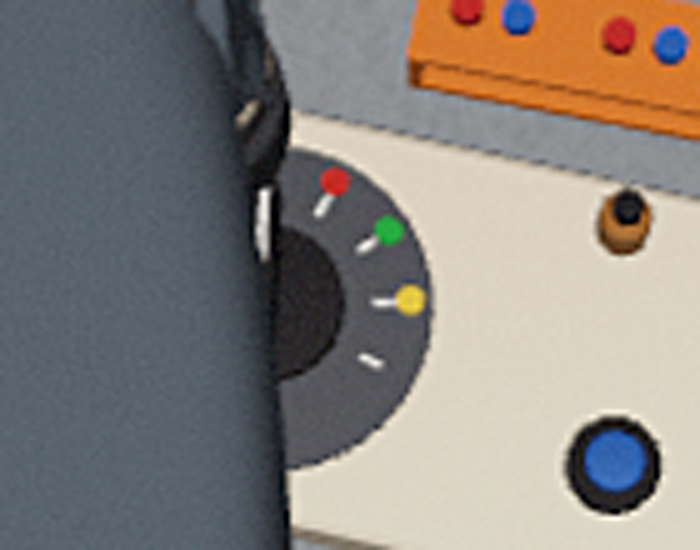

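jog_arm --rows '[{"tx": 0.07,"ty": -0.17,"tz": 0,"rx": 0,"ry": 0,"rz": -0.044,"hand": 1},{"tx": 0.06,"ty": -0.17,"tz": 0,"rx": 0,"ry": 0,"rz": -0.044,"hand": 1},{"tx": 0.05,"ty": -0.17,"tz": 0,"rx": 0,"ry": 0,"rz": -0.044,"hand": 1},{"tx": 0.05,"ty": -0.18,"tz": 0,"rx": 0,"ry": 0,"rz": -0.044,"hand": 1},{"tx": 0.04,"ty": -0.18,"tz": 0,"rx": 0,"ry": 0,"rz": -0.044,"hand": 1},{"tx": 0.03,"ty": -0.18,"tz": 0,"rx": 0,"ry": 0,"rz": -0.044,"hand": 1},{"tx": 0,"ty": 0,"tz": 0,"rx": 0,"ry": 0,"rz": 0,"hand": 1},{"tx": 0,"ty": 0,"tz": 0,"rx": 0,"ry": 0,"rz": 0,"hand": 1}]'

```text
time: 8.65
eef_pos: [0.6091, 0.1073, 0.0993]
tool_rot: [-0.0, 0.992, -0.127, 0.0]
ft_force: [-0.2, 1.0, -0.0]
gripper_width: -0.0002
```

```bash
python3 lk.py t7
python3 - <<'E'
from h import *
im,_=save("scene","s7.png");im2,_=save("wrist","w7.png")
cv2.imwrite('pics/m7.png',np.vstack([cv2.resize(im[120:240,230:430,::-1],(500,300)),cv2.resize(im2[100:,:,::-1],(500,234))]))
E
```

```text
8.65 [0.60907976 0.10729831 0.09932073] [-0.16761988  0.95400552 -0.0387261 ]
```

View pics/t7c.png

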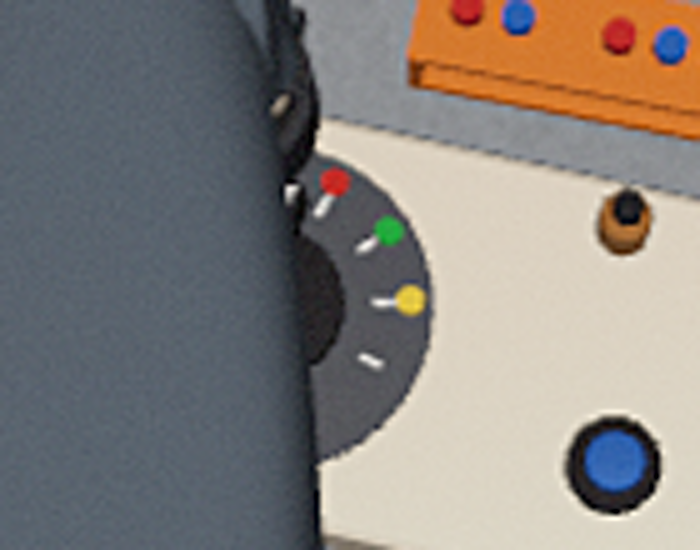

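View pics/m7.png

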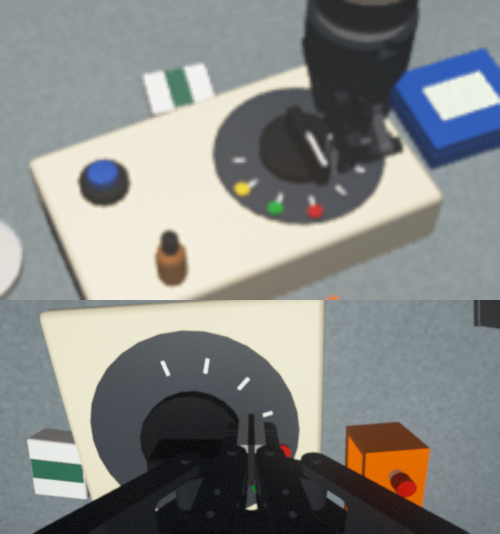

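jog_arm --rows '[{"tx": 0.03,"ty": -0.18,"tz": 0,"rx": 0,"ry": 0,"rz": -0.044,"hand": 1},{"tx": 0.02,"ty": -0.18,"tz": 0,"rx": 0,"ry": 0,"rz": -0.044,"hand": 1},{"tx": 0,"ty": 0,"tz": 0,"rx": 0,"ry": 0,"rz": 0,"hand": 1}]'

```text
time: 9.1
eef_pos: [0.6096, 0.1036, 0.0993]
tool_rot: [0.0, 0.985, -0.171, -0.0]
ft_force: [-0.6, 0.7, 0.4]
gripper_width: 0.0002
```

```bash
cat > lk2.py <<'E'
import sys
from h import *
s=telemetry.sense();print(s["time"],s["eef_pos"],s["ft_force"])
cm=eyes.camera_model("scene");im,d=save("scene",sys.argv[1]+".png")
cv2.imwrite('pics/'+sys.argv[1]+'c.png',cv2.resize(im[140:215,290:400,::-1],None,fx=7,fy=7,interpolation=cv2.INTER_CUBIC))
# white line at z=.1
H=cv2.cvtColor(im,cv2.COLOR_RGB2HSV)
c=np.array([.5678,.1006]);ps=[]
for v in range(140,215):
  for u in range(290,400):
    if H[v,u,2]>150 and H[v,u,1]<60 and d[v,u]>0:
      p=at_d(cm,(u,v),d)
      q=at_z(cm,(u,v),.1)
      if p[2]>.09 and p[2]<.115 and np.hypot(*(q[:2]-c))<.056: ps.append(q[:2])
ps=np.array(ps);m=ps.mean(0);V=np.linalg.svd(ps-m)[2][0]
if V@(m-c)<0:V=-V
print(len(ps),m,"dir",np.degrees(np.arctan2(V[1],V[0])),"from c",np.degrees(np.arctan2(*(m-c)[::-1])),np.hypot(*(m-c)))
E
python3 lk2.py s8
```

```text
9.1 [0.60959648 0.10357244 0.09931145] [-0.55172738  0.66243563  0.3539555 ]
33 [0.59246248 0.09020547] dir -19.982150567557508 from c -22.854038586515006 0.026763482906348605
```

View pics/s8c.png

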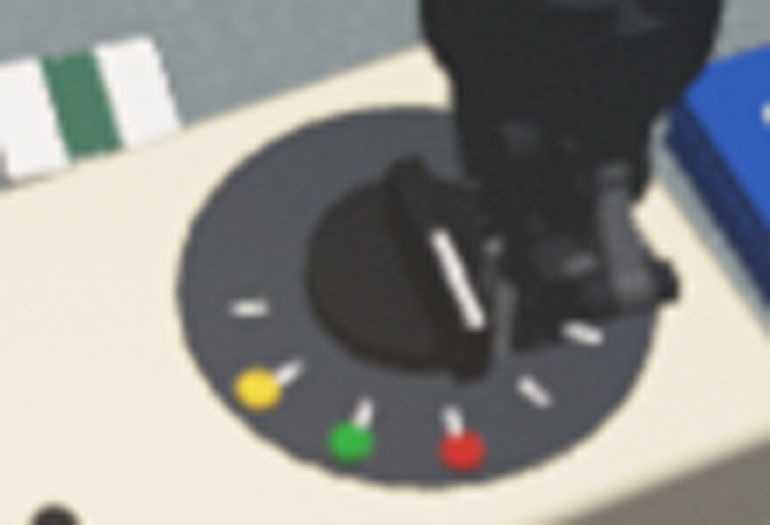

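jog_arm --rows '[{"tx": 0.01,"ty": -0.18,"tz": 0,"rx": 0,"ry": 0,"rz": -0.044,"hand": 1},{"tx": 0,"ty": -0.18,"tz": 0,"rx": 0,"ry": 0,"rz": -0.044,"hand": 1},{"tx": -0.01,"ty": -0.18,"tz": 0,"rx": 0,"ry": 0,"rz": -0.044,"hand": 1},{"tx": -0.01,"ty": -0.18,"tz": 0,"rx": 0,"ry": 0,"rz": -0.044,"hand": 1},{"tx": -0.02,"ty": -0.18,"tz": 0,"rx": 0,"ry": 0,"rz": -0.044,"hand": 1},{"tx": -0.03,"ty": -0.18,"tz": 0,"rx": 0,"ry": 0,"rz": -0.044,"hand": 1},{"tx": 0,"ty": 0,"tz": 0,"rx": 0,"ry": 0,"rz": 0,"hand": 1}]'

```text
time: 9.85
eef_pos: [0.609, 0.0928, 0.0993]
tool_rot: [0.0, 0.954, -0.299, 0.0]
ft_force: [-0.1, -0.4, 0.3]
gripper_width: 0.0004
```

```bash
python3 lk2.py s9
```

```text
9.85 [0.60900212 0.09276728 0.09932671] [-0.05044709 -0.41434994  0.31158351]
28 [0.58836657 0.08402585] dir -34.689801427233995 from c -38.86457883436483 0.02641375160525854
```

View pics/s9c.png

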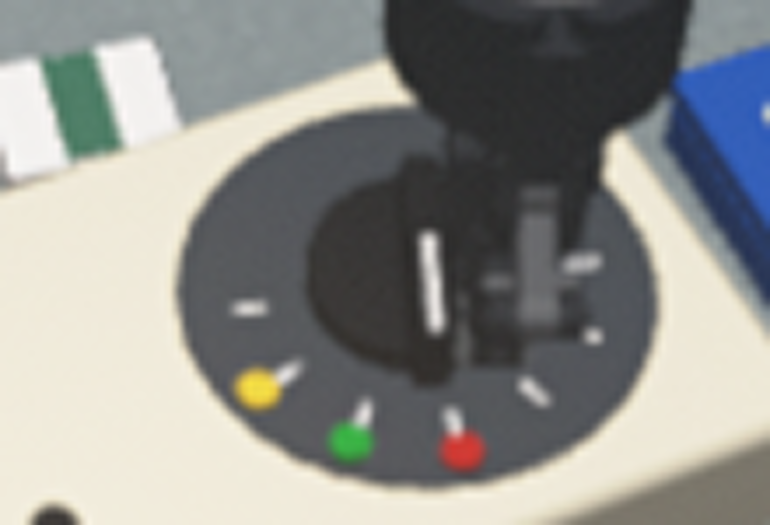

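jog_arm --rows '[{"tx": -0.03,"ty": -0.17,"tz": 0,"rx": 0,"ry": 0,"rz": -0.044,"hand": 1},{"tx": -0.04,"ty": -0.17,"tz": 0,"rx": 0,"ry": 0,"rz": -0.044,"hand": 1},{"tx": -0.05,"ty": -0.17,"tz": 0,"rx": 0,"ry": 0,"rz": -0.044,"hand": 1},{"tx": 0,"ty": 0,"tz": 0,"rx": 0,"ry": 0,"rz": 0,"hand": 1},{"tx": 0,"ty": 0,"tz": 0,"rx": 0,"ry": 0,"rz": 0,"hand": 1}]'

```text
time: 10.4
eef_pos: [0.6078, 0.0878, 0.0993]
tool_rot: [-0.0, 0.932, -0.361, -0.0]
ft_force: [0.2, -1.1, 0.5]
gripper_width: 0.0002
```

```bash
python3 lk2.py s10
```

```text
10.4 [0.60778997 0.08784939 0.09932633] [ 0.24074994 -1.06474971  0.51872624]
27 [0.58659289 0.08117333] dir -38.79378723380379 from c -45.95003204353096 0.027029025942615557
```

View pics/s10c.png

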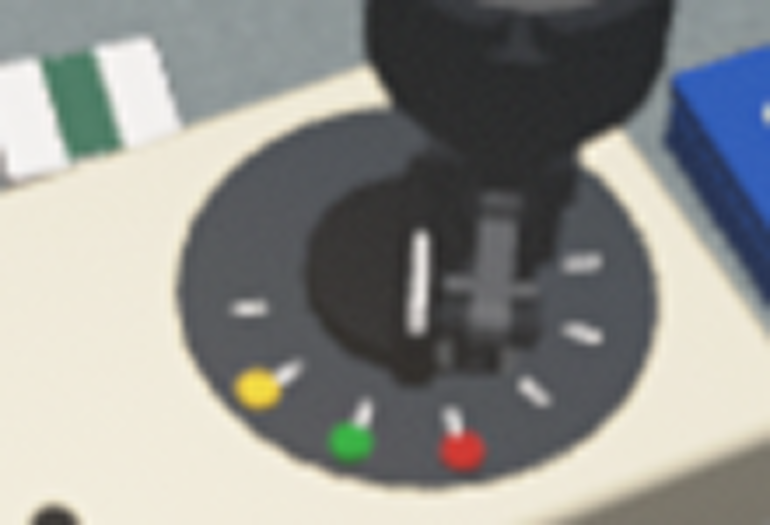

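jog_arm --rows '[{"tx": -0.04,"ty": -0.14,"tz": 0,"rx": 0,"ry": 0,"rz": -0.035,"hand": 1},{"tx": -0.03,"ty": -0.07,"tz": 0,"rx": 0,"ry": 0,"rz": -0.02,"hand": 1},{"tx": 0,"ty": 0,"tz": 0,"rx": 0,"ry": 0,"rz": 0,"hand": 1},{"tx": 0,"ty": 0,"tz": 0,"rx": 0,"ry": 0,"rz": 0,"hand": 1}]'

```text
time: 10.85
eef_pos: [0.6071, 0.0857, 0.0993]
tool_rot: [0.0, 0.922, -0.387, -0.0]
ft_force: [0.7, -0.1, 0.0]
gripper_width: 0.0002
```

```bash
python3 lk2.py s11
```

```text
10.85 [0.60709605 0.08567206 0.09931282] [ 0.66307187 -0.08245175  0.04240582]
20 [0.587374   0.07812929] dir -45.65134015007999 from c -48.94121444378031 0.02980057210861571
```

View pics/s11c.png

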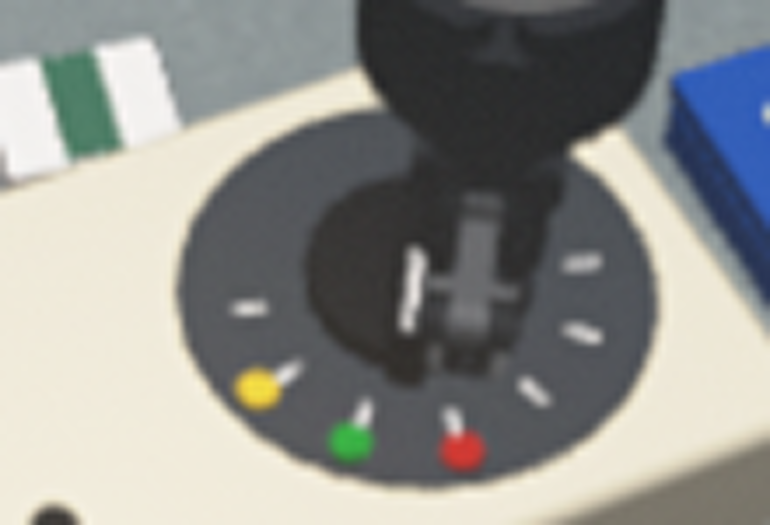

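jog_arm --rows '[{"tx": -0.06,"ty": -0.16,"tz": 0,"rx": 0,"ry": 0,"rz": -0.044,"hand": 1},{"tx": -0.06,"ty": -0.16,"tz": 0,"rx": 0,"ry": 0,"rz": -0.044,"hand": 1},{"tx": 0,"ty": 0,"tz": 0,"rx": 0,"ry": 0,"rz": 0,"hand": 1},{"tx": 0,"ty": 0,"tz": 0,"rx": 0,"ry": 0,"rz": 0,"hand": 1}]'

```text
time: 11.3
eef_pos: [0.6059, 0.0824, 0.0993]
tool_rot: [0.0, 0.904, -0.427, -0.0]
ft_force: [-1.2, -0.4, 0.6]
gripper_width: 0.0002
```

```bash
python3 lk2.py s12
```

```text
11.3 [0.60588636 0.08244731 0.0993239 ] [-1.15206343 -0.41958328  0.64954391]
4 [0.57988916 0.08138887] dir -41.74549012258883 from c -57.81865472878167 0.022698358870308435
```

View pics/s12c.png

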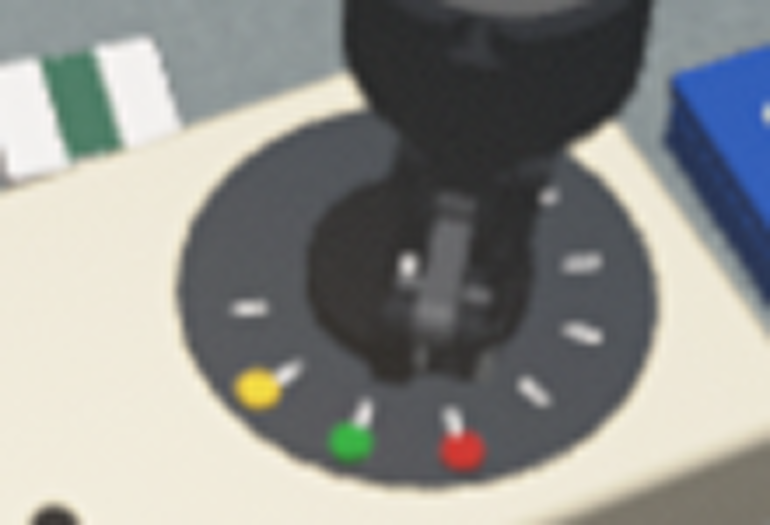

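jog_arm --rows '[{"tx": 0.4,"ty": 0.33,"tz": 0,"rx": 0,"ry": 0,"rz": 0,"hand": 1},{"tx": 0.8,"ty": 0.66,"tz": 0,"rx": 0,"ry": 0,"rz": 0,"hand": 1},{"tx": 0.8,"ty": 0.66,"tz": 0,"rx": 0,"ry": 0,"rz": 0,"hand": 1},{"tx": 0,"ty": 0,"tz": 0,"rx": 0,"ry": 0,"rz": 0,"hand": 1}]'

```text
time: 11.75
eef_pos: [0.6272, 0.1001, 0.0992]
tool_rot: [-0.0, 0.904, -0.427, 0.0]
ft_force: [-1.0, 0.4, -0.3]
gripper_width: 0.0001
```

```bash
python3 lk2.py s13; python3 lk.py t13
```

```text
11.75 [0.62721673 0.10014491 0.09924843] [-0.95398723  0.36667336 -0.33319098]
31 [0.58353667 0.07873362] dir -48.99872992721098 from c -54.25840860157414 0.02694032830022571
11.8 [0.62656145 0.09966056 0.09913552] [0.22039259 0.06477174 0.08274212]
```

View pics/s13c.png

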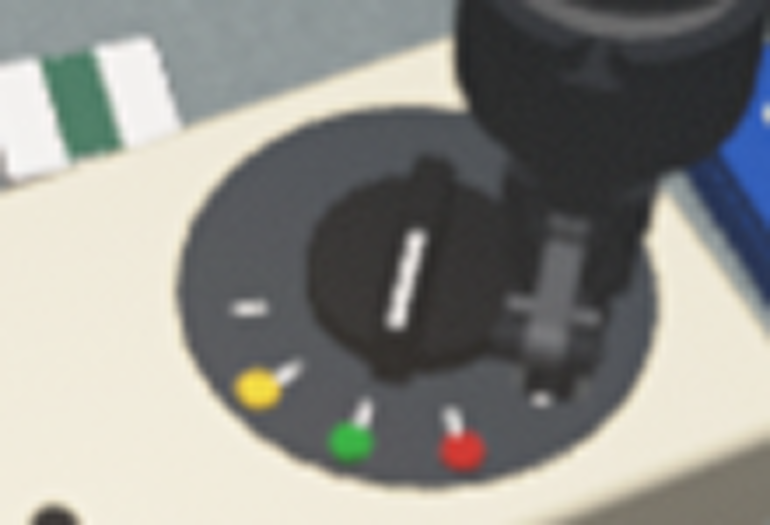

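View pics/t13c.png

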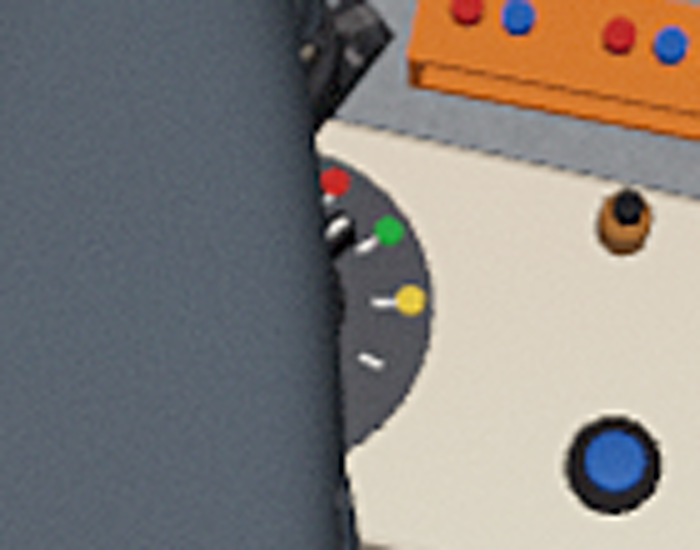

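jog_arm --rows '[{"tx": 0,"ty": 0,"tz": 3.5,"rx": 0,"ry": 0,"rz": 0,"hand": 1},{"tx": 0,"ty": 0,"tz": 4,"rx": 0,"ry": 0,"rz": 0,"hand": 1},{"tx": 0,"ty": 0,"tz": 4,"rx": 0,"ry": 0,"rz": 0,"hand": 1},{"tx": -1,"ty": -0.5,"tz": 3.5,"rx": 0,"ry": 0,"rz": 0,"hand": 1},{"tx": -3.5,"ty": -1.8,"tz": 0,"rx": 0,"ry": 0,"rz": 0,"hand": 1},{"tx": -3.5,"ty": -1.8,"tz": 0,"rx": 0,"ry": 0,"rz": 0,"hand": 1},{"tx": -3.5,"ty": -1.8,"tz": 0,"rx": 0,"ry": 0,"rz": 0,"hand": 1},{"tx": -3.5,"ty": -1.7,"tz": 0,"rx": 0,"ry": 0,"rz": 0,"hand": 1},{"tx": 0,"ty": 0,"tz": 0,"rx": 0,"ry": 0,"rz": 0,"hand": 1},{"tx": 0,"ty": 0,"tz": 0,"rx": 0,"ry": 0,"rz": 0,"hand": 1}]'

```text
time: 12.85
eef_pos: [0.4754, 0.0226, 0.2496]
tool_rot: [-0.0, 0.904, -0.428, 0.0]
ft_force: [0.8, -0.7, 0.6]
gripper_width: -0.0001
```

```bash
cat > lk3.py <<'E'
import sys
from h import *
s=telemetry.sense();print(s["time"],s["eef_pos"],s["ft_force"])
cm=eyes.camera_model("wrist");im,d=save("wrist",sys.argv[1]+".png")
np.savez(sys.argv[1]+'.npz',im=im,d=d)
K=np.array(cm["camera_matrix"]);T=camT(cm,s)
v,u=np.mgrid[0:400,0:640];r=cv2.undistortPoints(np.c_[u.ravel(),v.ravel()].astype(float)[:,None],K,np.array([cm["k1"],0,0,0,0.]))[:,0]
z=d.ravel();P=(np.c_[r[:,0]*z,r[:,1]*z,z])@T[:3,:3].T+T[:3,3]
c=np.array([.5678,.1006])
near=(z>0)&(np.hypot(*(P[:,:2]-c).T)<.056)
q=P[near&(P[:,2]>.093)&(P[:,2]<.108)][:,:2]
m=q.mean(0);V=np.linalg.svd(q-m,full_matrices=False)[2][0]
if V@(m-c)<0:V=-V
print(len(q),m,"bar dir",np.degrees(np.arctan2(V[1],V[0])),"from c",np.degrees(np.arctan2(*(m-c)[::-1])), "perp off",(m-c)@np.array([-V[1],V[0]]))
hsv=cv2.cvtColor(im,cv2.COLOR_RGB2HSV).reshape(-1,3);H,S,Vv=hsv.T
un=np.hypot(*(P[:,:2]-c).T)<.08
for n,mk in [("green",(H>45)&(H<80)&(S>100)),("red",((H<8)|(H>172))&(S>100)),("yel",(H>15)&(H<32)&(S>130)&(Vv>120))]:
  k=un&mk&(z>0)
  if k.sum()>10:
    px=np.array([u.ravel()[k].mean(),v.ravel()[k].mean()]);w=at_z(cm,px,.063,s)[:2];y=w-c
    print(n,k.sum(),w,np.degrees(np.arctan2(y[1],y[0])),np.hypot(*y))
E
python3 lk3.py w14;python3 lk.py t14
```

```text
12.85 [0.47541207 0.02262103 0.24959736] [ 0.81439905 -0.67801397  0.58343115]
1667 [0.57632002 0.08812585] bar dir -49.02778562000219 from c -55.666358771905486 perp off -0.0017463577614776722
green 191 [0.60199545 0.04835049] -56.796671732899945 0.06244469599191938
red 203 [0.62346749 0.07159195] -27.523798093604462 0.06277210006089189
yel 170 [0.57188722 0.03713659] -86.31507999289325 0.06359488591559154
12.9 [0.4762632  0.02286528 0.24967498] [ 0.70764219 -0.66517912  0.33704737]
```

View pics/w14.png

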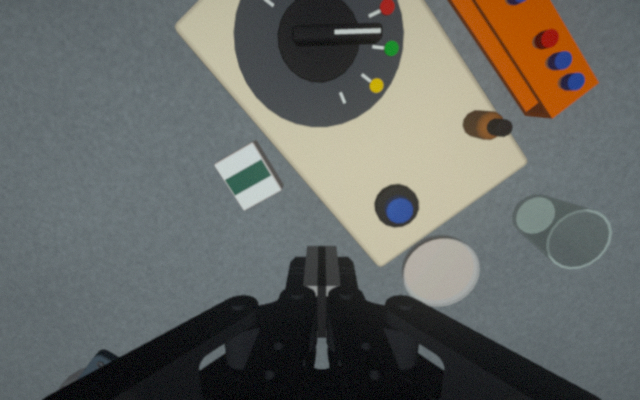

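View pics/t14c.png

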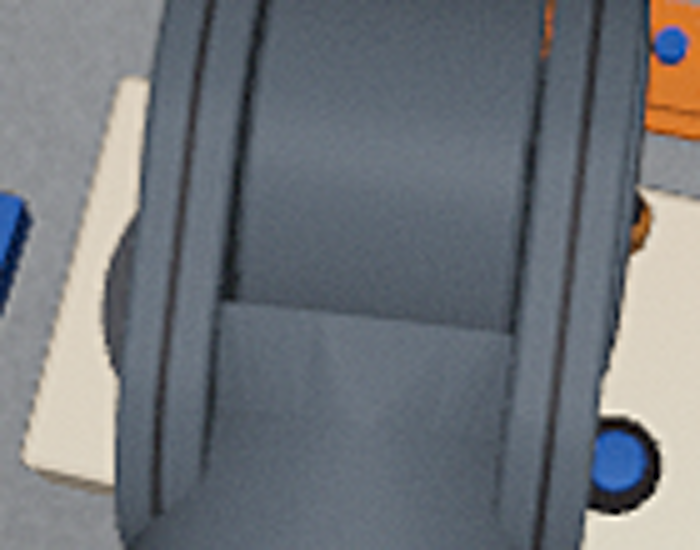

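Run:
```python
from h import *
f=np.load('w14.npz');im,d=f['im'],f['d'];cm=eyes.camera_model("wrist");s=telemetry.sense()
c=np.array([.5678,.1006])
a=cv2.resize(im[0:110,220:420,::-1],None,fx=4,fy=4,interpolation=cv2.INTER_CUBIC);cv2.imwrite('pics/w14c.png',a)
V=im.min(2).astype(int)
vv,uu=np.nonzero(V[20:45,330:386]>150);ps=np.array([at_z(cm,(u+330.,v+20.),.1,s)[:2] for u,v in zip(uu,vv)])
m=ps.mean(0);W=np.linalg.svd(ps-m)[2][0];print(len(ps),m,np.degrees(np.arctan2(W[1],W[0])),np.degrees(np.arctan2(*(m-c)[::-1])))
print(np.sort((ps-c)@(W*np.sign(W@(m-c))))[[0,-1]])
```

```text
174 [0.58819229 0.07809482] -48.82295689859017 -47.819792762193586
[0.01397861 0.04668802]
```

View pics/w14c.png

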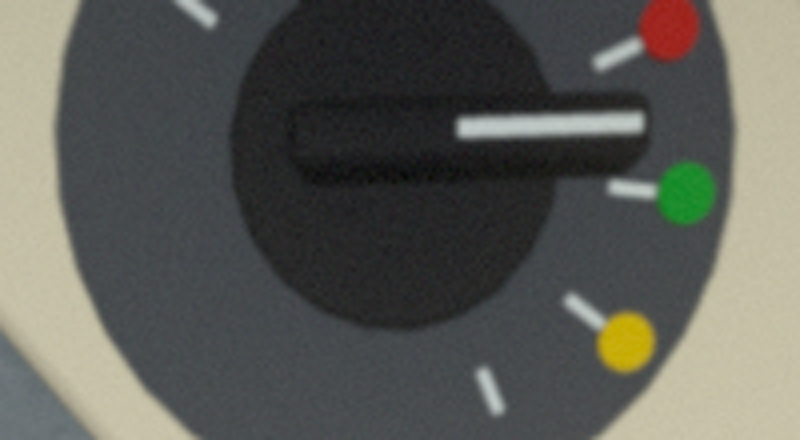

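jog_arm --rows '[{"tx": 3.5,"ty": 1.7,"tz": 0,"rx": 0,"ry": 0,"rz": 0,"hand": 1},{"tx": 3.5,"ty": 1.8,"tz": 0,"rx": 0,"ry": 0,"rz": 0,"hand": 1},{"tx": 3.5,"ty": 1.8,"tz": 0,"rx": 0,"ry": 0,"rz": 0,"hand": 1},{"tx": 3.5,"ty": 1.8,"tz": 0,"rx": 0,"ry": 0,"rz": 0,"hand": 1},{"tx": 1,"ty": 0.5,"tz": 0,"rx": 0,"ry": 0,"rz": 0,"hand": 1},{"tx": 0,"ty": 0,"tz": 0,"rx": 0,"ry": 0,"rz": 0,"hand": 1},{"tx": 0,"ty": 0,"tz": -4,"rx": 0,"ry": 0,"rz": 0,"hand": 1},{"tx": 0,"ty": 0,"tz": -4,"rx": 0,"ry": 0,"rz": 0,"hand": 1},{"tx": 0,"ty": 0,"tz": -4,"rx": 0,"ry": 0,"rz": 0,"hand": 1},{"tx": 0,"ty": 0,"tz": -2,"rx": 0,"ry": 0,"rz": 0,"hand": 1},{"tx": 0,"ty": 0,"tz": -1,"rx": 0,"ry": 0,"rz": 0,"hand": 1},{"tx": 0,"ty": 0,"tz": 0,"rx": 0,"ry": 0,"rz": 0,"hand": 1},{"tx": -0.8,"ty": -0.66,"tz": 0,"rx": 0,"ry": 0,"rz": 0,"hand": 1},{"tx": -0.6,"ty": -0.5,"tz": 0,"rx": 0,"ry": 0,"rz": 0,"hand": 1},{"tx": -0.3,"ty": -0.25,"tz": 0,"rx": 0,"ry": 0,"rz": 0,"hand": 1},{"tx": 0,"ty": 0,"tz": 0,"rx": 0,"ry": 0,"rz": 0,"hand": 1}]'

```text
time: 14.55
eef_pos: [0.6092, 0.0843, 0.1009]
tool_rot: [-0.0, 0.904, -0.428, 0.001]
ft_force: [0.1, -0.5, -0.2]
gripper_width: 0.0
```

jog_arm --rows '[{"tx": -0.15,"ty": -0.12,"tz": 0,"rx": 0,"ry": 0,"rz": 0,"hand": 1},{"tx": -0.15,"ty": -0.12,"tz": 0,"rx": 0,"ry": 0,"rz": 0,"hand": 1},{"tx": -0.07,"ty": -0.13,"tz": 0,"rx": 0,"ry": 0,"rz": -0.035,"hand": 1},{"tx": -0.08,"ty": -0.13,"tz": 0,"rx": 0,"ry": 0,"rz": -0.035,"hand": 1},{"tx": -0.08,"ty": -0.13,"tz": 0,"rx": 0,"ry": 0,"rz": -0.035,"hand": 1},{"tx": -0.08,"ty": -0.12,"tz": 0,"rx": 0,"ry": 0,"rz": -0.035,"hand": 1},{"tx": 0,"ty": 0,"tz": 0,"rx": 0,"ry": 0,"rz": 0,"hand": 1},{"tx": 0,"ty": 0,"tz": 0,"rx": 0,"ry": 0,"rz": 0,"hand": 1},{"tx": 0,"ty": 0,"tz": 0,"rx": 0,"ry": 0,"rz": 0,"hand": 1}]'

```text
time: 15.45
eef_pos: [0.6028, 0.0774, 0.0992]
tool_rot: [0.0, 0.872, -0.49, -0.0]
ft_force: [0.2, -0.1, -0.0]
gripper_width: 0.0003
```

```bash
python3 lk2.py s15
```

```text
15.45 [0.60278325 0.07742256 0.09921754] [ 0.23077478 -0.10043282 -0.03354806]lk2.py:15: RuntimeWarning: Mean of empty slice.
  ps=np.array(ps);m=ps.mean(0);V=np.linalg.svd(ps-m)[2][0]
  ret = ret.dtype.type(ret / rcount)
Traceback (most recent call last):
  File "lk2.py", line 15, in <module>
    ps=np.array(ps);m=ps.mean(0);V=np.linalg.svd(ps-m)[2][0]
                                   ~~~~~~~~~~~~~^^^^^^
numpy.linalg.LinAlgError: 1-dimensional array given. Array must be at least two-dimensional
```

View pics/s15c.png

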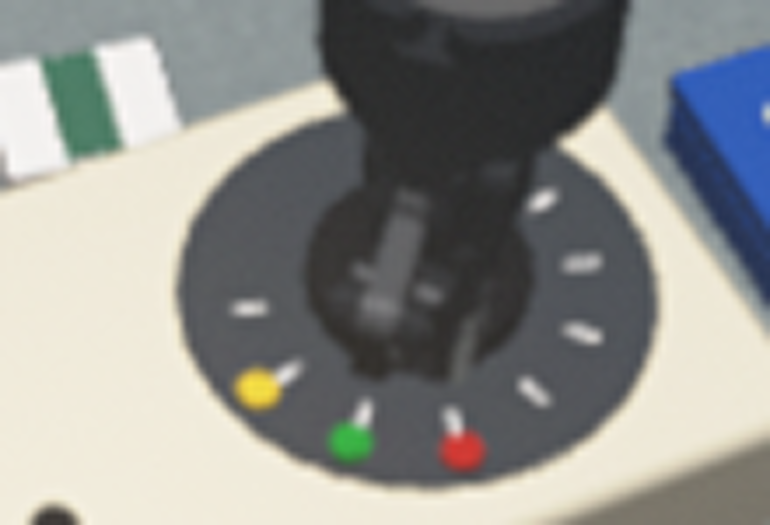

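Occluded, as expected at the end of the push. I'll retreat by the same route and look again.

jog_arm --rows '[{"tx": 0.4,"ty": 0.3,"tz": 0,"rx": 0,"ry": 0,"rz": 0,"hand": 1},{"tx": 0.8,"ty": 0.6,"tz": 0,"rx": 0,"ry": 0,"rz": 0,"hand": 1},{"tx": 0.8,"ty": 0.6,"tz": 0,"rx": 0,"ry": 0,"rz": 0,"hand": 1},{"tx": 0,"ty": 0,"tz": 3.5,"rx": 0,"ry": 0,"rz": 0,"hand": 1},{"tx": 0,"ty": 0,"tz": 4,"rx": 0,"ry": 0,"rz": 0,"hand": 1},{"tx": 0,"ty": 0,"tz": 4,"rx": 0,"ry": 0,"rz": 0,"hand": 1},{"tx": 0,"ty": 0,"tz": 3.5,"rx": 0,"ry": 0,"rz": 0,"hand": 1},{"tx": -3.5,"ty": -1.8,"tz": 0,"rx": 0,"ry": 0,"rz": 0,"hand": 1},{"tx": -3.5,"ty": -1.8,"tz": 0,"rx": 0,"ry": 0,"rz": 0,"hand": 1},{"tx": -3.5,"ty": -1.8,"tz": 0,"rx": 0,"ry": 0,"rz": 0,"hand": 1},{"tx": -3.5,"ty": -1.7,"tz": 0,"rx": 0,"ry": 0,"rz": 0,"hand": 1},{"tx": 0,"ty": 0,"tz": 0,"rx": 0,"ry": 0,"rz": 0,"hand": 1},{"tx": 0,"ty": 0,"tz": 0,"rx": 0,"ry": 0,"rz": 0,"hand": 1}]'

```text
time: 16.8
eef_pos: [0.4831, 0.0214, 0.2498]
tool_rot: [-0.0, 0.872, -0.49, 0.001]
ft_force: [-0.3, -0.0, 0.3]
gripper_width: 0.0002
```

```bash
python3 lk3.py w16
python3 - <<'E'
from h import *
f=np.load('w16.npz');im,d=f['im'],f['d']
cv2.imwrite('pics/w16c.png',cv2.resize(im[0:140,220:420,::-1],None,fx=4,fy=4,interpolation=cv2.INTER_CUBIC))
E
```

```text
16.8 [0.48313522 0.02143227 0.24975048] [-0.34950742 -0.01382383  0.28062278]
1601 [0.57467647 0.08701493] bar dir -57.06074134507053 from c -63.15246482853523 perp off -0.001615820757126994
green 192 [0.60181538 0.04836625] -56.927234819027646 0.062333064616560914
red 198 [0.6233366  0.07160927] -27.565067564625803 0.06264803662753766
yel 166 [0.5719092  0.03725585] -86.28836156457004 0.06347728933542147
```

View pics/w16c.png

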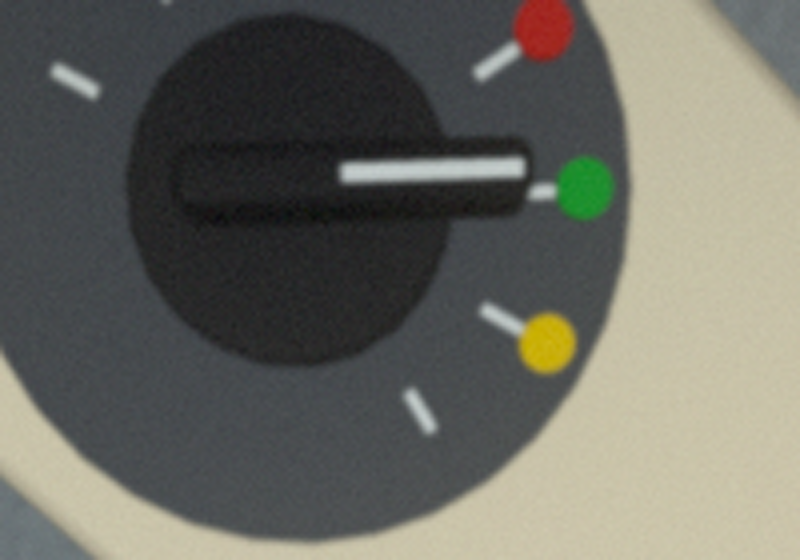

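The pointer direction is -57.1° and green is at -56.9°, so it is aligned. Next I'll measure the button.

Run:
```python
from h import *
f=np.load('w16.npz');im,d=f['im'],f['d'];cm=eyes.camera_model("wrist");s=telemetry.sense()
hsv=cv2.cvtColor(im,cv2.COLOR_RGB2HSV);H,S,V=hsv[:,:,0],hsv[:,:,1],hsv[:,:,2]
m=(H>100)&(H<125)&(S>110)&(V>70);m[:150]=0;m[250:]=0;m[:,:340]=0;m[:,470:]=0
v,u=np.nonzero(m);print(len(u),u.min(),u.max(),v.min(),v.max())
P=np.array([at_d(cm,(a,b),d,s) for a,b in zip(u,v)]);print(P.mean(0),np.percentile(P[:,2],[5,25,50,75,95]))
t=P[P[:,2]>np.percentile(P[:,2],50)-.003];print("top",(t[:,:2].max(0)+t[:,:2].min(0))/2,t.mean(0),np.ptp(t[:,:2],axis=0))
cv2.imwrite('pics/w16b.png',cv2.resize(im[150:270,330:480,::-1],None,fx=5,fy=5,interpolation=cv2.INTER_CUBIC))
```

```text
556 384 410 193 218
[ 0.50327901 -0.04920775  0.08422127] [0.08093486 0.08180091 0.08228139 0.08280361 0.08367398]
top [ 0.51927556 -0.00159386] [ 0.5035034  -0.04900847  0.08445695] [0.05741899 0.12163211]
```

View pics/w16b.png

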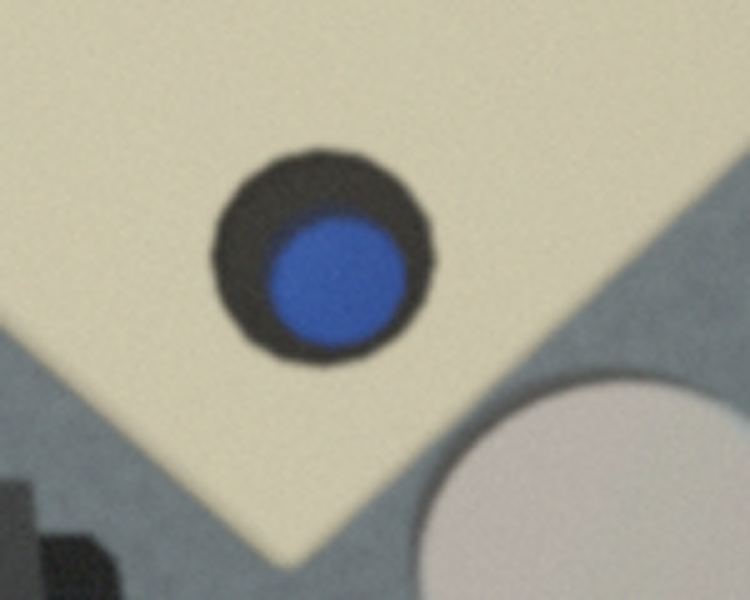

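jog_arm --rows '[{"tx": 0.65,"ty": -2.4,"tz": 0,"rx": 0,"ry": 0,"rz": 0,"hand": 1},{"tx": 0.65,"ty": -2.4,"tz": 0,"rx": 0,"ry": 0,"rz": 0,"hand": 1},{"tx": 0.65,"ty": -2.3,"tz": 0,"rx": 0,"ry": 0,"rz": 0,"hand": 1},{"tx": 0,"ty": 0,"tz": -4,"rx": 0,"ry": 0,"rz": 0,"hand": 1},{"tx": 0,"ty": 0,"tz": -4,"rx": 0,"ry": 0,"rz": 0,"hand": 1},{"tx": 0,"ty": 0,"tz": -3,"rx": 0,"ry": 0,"rz": 0,"hand": 1},{"tx": 0,"ty": 0,"tz": -2,"rx": 0,"ry": 0,"rz": 0,"hand": 1},{"tx": 0,"ty": 0,"tz": -0.7,"rx": 0,"ry": 0,"rz": 0,"hand": 1},{"tx": 0,"ty": 0,"tz": 0,"rx": 0,"ry": 0,"rz": 0,"hand": 1},{"tx": 0,"ty": 0,"tz": 0,"rx": 0,"ry": 0,"rz": 0,"hand": 1},{"tx": 0,"ty": 0,"tz": 0,"rx": 0,"ry": 0,"rz": 0,"hand": 1}]'

```text
time: 17.95
eef_pos: [0.504, -0.0499, 0.1143]
tool_rot: [-0.001, 0.872, -0.49, 0.002]
ft_force: [-0.5, 0.5, 0.7]
gripper_width: -0.0
```

Run:
```python
from h import *
s=telemetry.sense();print(s["time"],s["eef_pos"],s["ft_force"])
im,d=save("scene","s17.png");im2,d=save("wrist","w17.png")
cv2.imwrite('pics/m17.png',np.vstack([cv2.resize(im[140:240,230:400,::-1],(680,400),interpolation=cv2.INTER_CUBIC)]))
```

```text
17.95 [ 0.50397753 -0.04985366  0.1142959 ] [-0.49515542  0.53168913  0.65221104]
```

View pics/m17.png

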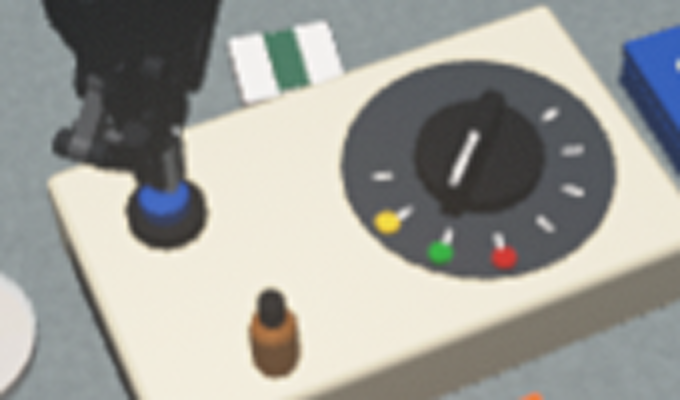

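View pics/w17.png

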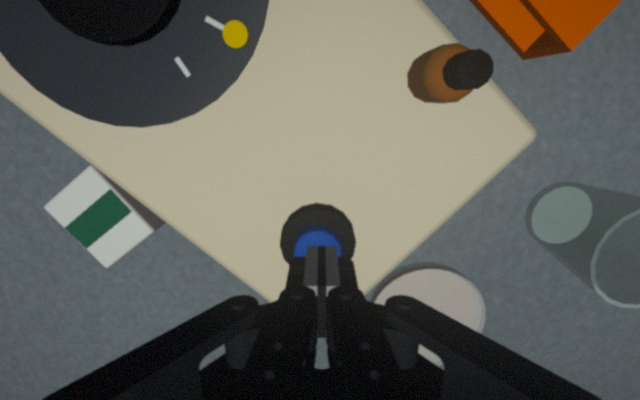

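The pointer is at green and the finger is centred over the button cap. Now I'll press in small steps.

jog_arm --rows '[{"tx": 0,"ty": 0,"tz": -0.5,"rx": 0,"ry": 0,"rz": 0,"hand": 1},{"tx": 0,"ty": 0,"tz": -0.4,"rx": 0,"ry": 0,"rz": 0,"hand": 1},{"tx": 0,"ty": 0,"tz": -0.3,"rx": 0,"ry": 0,"rz": 0,"hand": 1},{"tx": 0,"ty": 0,"tz": -0.3,"rx": 0,"ry": 0,"rz": 0,"hand": 1},{"tx": 0,"ty": 0,"tz": 0,"rx": 0,"ry": 0,"rz": 0,"hand": 1},{"tx": 0,"ty": 0,"tz": 0,"rx": 0,"ry": 0,"rz": 0,"hand": 1}]'

```text
time: 18.65
eef_pos: [0.502, -0.0496, 0.0974]
tool_rot: [0.0, 0.872, -0.49, -0.0]
ft_force: [-2.0, 0.2, 2.1]
gripper_width: 0.0001
```

jog_arm --rows '[{"tx": 0,"ty": 0,"tz": -0.2,"rx": 0,"ry": 0,"rz": 0,"hand": 1},{"tx": 0,"ty": 0,"tz": 0,"rx": 0,"ry": 0,"rz": 0,"hand": 1},{"tx": 0,"ty": 0,"tz": 0,"rx": 0,"ry": 0,"rz": 0,"hand": 1}]'

```text
time: 18.95
eef_pos: [0.5023, -0.0497, 0.0955]
tool_rot: [0.0, 0.872, -0.49, 0.0]
ft_force: [-2.3, 0.2, 2.0]
gripper_width: -0.0001
```

jog_arm --rows '[{"tx": 0,"ty": 0,"tz": -0.2,"rx": 0,"ry": 0,"rz": 0,"hand": 1},{"tx": 0,"ty": 0,"tz": 0,"rx": 0,"ry": 0,"rz": 0,"hand": 1},{"tx": 0,"ty": 0,"tz": 0,"rx": 0,"ry": 0,"rz": 0,"hand": 1}]'

```text
time: 19.25
eef_pos: [0.5024, -0.0497, 0.0935]
tool_rot: [-0.0, 0.872, -0.49, 0.0]
ft_force: [-2.1, 0.5, 4.1]
gripper_width: -0.0
```

jog_arm --rows '[{"tx": 0,"ty": 0,"tz": -0.1,"rx": 0,"ry": 0,"rz": 0,"hand": 1},{"tx": 0,"ty": 0,"tz": 0,"rx": 0,"ry": 0,"rz": 0,"hand": 1},{"tx": 0,"ty": 0,"tz": 0,"rx": 0,"ry": 0,"rz": 0,"hand": 1}]'

```text
time: 19.55
eef_pos: [0.5024, -0.0497, 0.093]
tool_rot: [-0.0, 0.872, -0.49, 0.0]
ft_force: [-3.0, 0.7, 5.4]
gripper_width: -0.0002
```

jog_arm --rows '[{"tx": 0,"ty": 0,"tz": -0.1,"rx": 0,"ry": 0,"rz": 0,"hand": 1},{"tx": 0,"ty": 0,"tz": 0,"rx": 0,"ry": 0,"rz": 0,"hand": 1},{"tx": 0,"ty": 0,"tz": 0,"rx": 0,"ry": 0,"rz": 0,"hand": 1}]'

```text
time: 19.85
eef_pos: [0.5024, -0.0497, 0.0929]
tool_rot: [-0.0, 0.872, -0.49, 0.0]
ft_force: [-3.3, 0.6, 9.1]
gripper_width: 0.0001
```

jog_arm --rows '[{"tx": 0,"ty": 0,"tz": -0.1,"rx": 0,"ry": 0,"rz": 0,"hand": 1},{"tx": 0,"ty": 0,"tz": 0,"rx": 0,"ry": 0,"rz": 0,"hand": 1},{"tx": 0,"ty": 0,"tz": 0,"rx": 0,"ry": 0,"rz": 0,"hand": 1}]'

```text
time: 20.15
eef_pos: [0.5025, -0.0497, 0.0929]
tool_rot: [-0.0, 0.872, -0.49, 0.001]
ft_force: [-6.0, 1.0, 13.8]
gripper_width: -0.0
```

The finger has hit a hard stop: the force climbs while z stays at 0.0929. The button is fully down, so I'll release it and back away.

jog_arm --rows '[{"tx": 0,"ty": 0,"tz": 0.5,"rx": 0,"ry": 0,"rz": 0,"hand": 1},{"tx": 0,"ty": 0,"tz": 1.5,"rx": 0,"ry": 0,"rz": 0,"hand": 1},{"tx": 0,"ty": 0,"tz": 4,"rx": 0,"ry": 0,"rz": 0,"hand": 1},{"tx": 0,"ty": 0,"tz": 4,"rx": 0,"ry": 0,"rz": 0,"hand": 1},{"tx": 0,"ty": 0,"tz": 4,"rx": 0,"ry": 0,"rz": 0,"hand": 1},{"tx": 0,"ty": 0,"tz": 2,"rx": 0,"ry": 0,"rz": 0,"hand": 1},{"tx": -1,"ty": 2,"tz": 0,"rx": 0,"ry": 0,"rz": 0,"hand": 1},{"tx": -1,"ty": 3,"tz": 0,"rx": 0,"ry": 0,"rz": 0,"hand": 1},{"tx": 0,"ty": 2,"tz": 0,"rx": 0,"ry": 0,"rz": 0,"hand": 1},{"tx": 0,"ty": 0,"tz": 0,"rx": 0,"ry": 0,"rz": 0,"hand": 1},{"tx": 0,"ty": 0,"tz": 0,"rx": 0,"ry": 0,"rz": 0,"hand": 1}]'

```text
time: 21.25
eef_pos: [0.4824, 0.0204, 0.2497]
tool_rot: [0.0, 0.872, -0.489, 0.0]
ft_force: [0.3, 0.1, 0.4]
gripper_width: -0.0001
```

```bash
python3 lk3.py w18
python3 - <<'E'
from h import *
f=np.load('w18.npz');im,d=f['im'],f['d'];cm=eyes.camera_model("wrist");s=telemetry.sense()
hsv=cv2.cvtColor(im,cv2.COLOR_RGB2HSV);H,S,V=hsv[:,:,0],hsv[:,:,1],hsv[:,:,2]
m=(H>100)&(H<125)&(S>110)&(V>70)
v,u=np.nonzero(m);P=np.array([at_d(cm,(a,b),d,s) for a,b in zip(u,v)])
k=np.hypot(P[:,0]-.5025,P[:,1]+.05)<.02;print("button top z",np.median(P[k,2]),k.sum())
E
```

```text
21.25 [0.48244542 0.02038489 0.24973028] [0.26763906 0.14285723 0.40673871]
1617 [0.57476099 0.08695054] bar dir -57.10262797707122 from c -62.97921313821213 perp off -0.0015687567870690774
green 188 [0.60210364 0.04741791] -57.17707202277065 0.06328565640576117
red 178 [0.62267543 0.07127207] -28.12207817511847 0.06222090200547779
yel 169 [0.57160053 0.03702352] -86.57899594280512 0.06368997021451663
button top z 0.0823187116580304 562
```

View pics/w18.png

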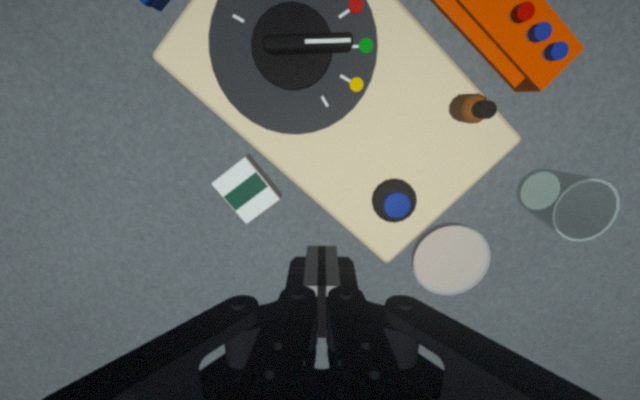

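The pointer line (305–350, 41) leads to the green disc at (366,46). The button at (397,205) is back up, and the bystanders in view look undisturbed.

```bash
python3 -c "
from h import *
print(order.sign_off())"
```

```text
the job is handed in; nothing more can be done
None
```

The pointer is at the green mark, the blue button has been pressed and released, and the job is handed in (no verdict is given).

- **Selector:** I pushed the pointer clockwise with the closed fingertips to the green mark at position 5. After the press, the bar measured -57.1° and the mark -57.2°.
- **Button:** I pressed down until it stopped hard: the TCP stayed at 92.9 mm while the force rose from 5 to 14 N. Afterwards the cap was back at 82.3 mm, the same height as before (82.3 mm).
- **Force on the selector:** the wrist force stayed around 1 N in the readings between pushes. I had no direct reading of the contact force on the dial.
- **Bystanders:** those in the last picture look undisturbed. The slide box was almost out of that view, and I judged all of them by eye only, without measuring.

**What disagreed with the description:**
- The pointer started about halfway between positions 1 and 2, not resting in one.
- It mostly followed the finger rather than visibly snapping forward.
- The first push left it about 8° short of green, so I pushed once more to line it up before pressing the button.

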